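Find the bowed bake deck with a straightedge

ROBOT

A 6-joint arm with a two-finger parallel gripper is mounted at the origin on the work surface. World frame = base frame: x ahead of the robot, y to its left, z up, the work surface at z = 0. Lengths are in m, angles in rad, forces in N, time in s.
With the tool pointing down it reaches from about 0.4 to 0.825 m from the base axis. Payload 7 kg.
Tool frame: the origin (TCP) lies between the finger pads; the fingertips stand 22 mm ahead of it and the grasp point (between the pads) lies 3 mm ahead of it; z points along the fingers, y is the direction in which the jaws open and shut (so a half turn about z gives the same grasp; the last joint's range is limited). The gripper opens to 88 mm and grips with 3 to 60 N. Pads are 19 mm wide; open, the fingers measure 130 mm over their backs; the gripper's body (78 mm by 193 mm) begins 47 mm behind the grasp point.
Start: joints at [-0.825, 0.359, 0.012, 0, -1.224, -0.288], TCP at [0.298, -0.605, 0.22] pointing down, gripper open.
Joint ranges: [-3.07, 3.07], [-1.43, 2.12], [-1.02, 1.25], [-3.03, 1.67], [-3.05, -0], [-3.03, 3.03]. Speed limits (rad/s): [2.39, 2.39, 3.01, 3.14, 3.14, 3.14].

INTERFACE

Orientations are given as [roll, pitch, yaw] about the fixed x, y, z axes, in that order (R = Rz(yaw) Ry(pitch) Rx(roll)).
In Python, from station import * gives the robot as it stands. The module is installed in compiled form; this text tells all that it offers.
- The arm moves only by the tool move_arm, never from a script. Its argument "rows" is a list of rows, each an object with "delta_rot": the turn, a rotation vector about the world's x, y, z in degrees, a list of three; "delta_pos": the shift along the world's x, y, z in cm, a list of three; "hand": the finger opening in cm, from 0 to 8.76. A call has exactly 10 rows; each row shifts and turns the commanded pose from where the row before left it; what a row does not reach is not made up. A row lasts 1/10 s, in which the tool goes at most 50 mm and 8.59 degrees, less where a joint would pass 70% of its speed; a pose out of reach is approached as far as the arm can. A call is refused whole if a number of a shift passes 5 or a number of a turn 8.59, either way. A call with a gripper value outside its range is refused whole. The fingers move at their own pace and stop on an object; "force" is the grip in N (left out, the last holds). Time passes only in rows, so rows that do not move let the fingers close, or fill a call up. It gives the time, the measured TCP pose, the force and the opening at its end, in the units of the state.
- get_state(): the state, without advancing time (a new reading comes with each control period).
- grab_frame(name): name is "scene" or "top" or "wrist"; returns the picture (400x640x3 uint8, blue, green, red); there is no depth.
- camera_info(name): a dict with "camera_matrix" (3x3 intrinsics, pixels), "dist" ([k1, k2, p1, p2, k3] as OpenCV has them; the pictures are not rectified), "world_from_camera" (4x4, takes a point from camera to world coordinates); the wrist camera has in their place "T_tool_cam" (4x4, takes a point from camera to tool coordinates, whose origin is the TCP and whose axes are the flange's). Camera axes: x right, y down, z forward; pixel columns grow to the right and rows downward; lengths in m; the calibration is good to about 2 mm. A picture is of the moment at which its call begins: read the wrist's pose just before it. camera_info takes no time and is no camera call.
- job_done(): hands the job in, once; it reports no verdict.
The state is a dict: "t": time; "q": joint angles; "qd": joint speeds; "joint_efforts": joint torques, N m; "eef_pos": TCP position; "ee_rot": TCP orientation; "force": force on the tool from outside, world axes, zero at the start; "moment": the same for the moment, N m; "width": finger opening in m.
Only numpy, scipy, OpenCV 4.12 (cv2) and the standard library are available. Lean on these libraries where they do the work, as an engineer would, in place of code of your own. Each camera call takes 0.05 s, during which the arm holds its last target.

TASK

One of the two decks of the bake module has bowed upwards in the middle. Set the straightedge down (do not drop it) lengthways along the middle of either deck, let go, and press down on its far end and then on its near end to feel whether it rocks: it rocks on the bowed deck and lies still on the sound one. Finish with the straightedge lying flat along the sound deck and the lever behind the bowed deck pushed right over, away from the robot, with the other lever left alone and the bottle, cassette, jar and dishes undisturbed.

Things in the scene. Friction and masses are not known exactly. Their poses are not given: they have to be found in the camera images.
- module: Low white twin bake module fixed to the bench, 285 mm deep (x), 236 mm wide (y), top face 40 mm above the bench. Origin on the bench, under the point midway between the two deck centres. Its x axis runs along the decks, away from the robot (turned up to 17 degrees), y to the left, z up. It reaches from x = -110 to x = +175 mm.
- deck_left (a point): Middle of the left (+y) dark grey deck, 170 x 60 mm, long side along x, at the height of its two ends, 52 mm above the bench; axes as the module's. A sound deck is flat at this height; the bowed one rises from both ends in two straight slopes of 0.059 rad to a ridge across its middle, 5 mm higher. Exactly one deck is bowed, now the left, now the right.
- deck_right (a point): Middle of the right (-y) deck, otherwise as deck_left; the two are 150 mm apart and look alike. On the bowed deck the straightedge tips onto one slope or the other, 0.059 rad from level, at a light press on an end, and the other end comes up about 9 mm.
- straightedge_center (a point): Centre of the straightedge: a loose aluminium bar with blue side stripes, 160 mm long (x), 24 mm wide (y), 40 mm high (z), about 0.3 kg, lying on the bench on its 24 mm wide underside at first, to the left or right of the module. Point half-way up, 20 mm above its underside. It can be gripped across its 24 mm width.
- lever_left_tip (a point): Centre of the 26 mm orange ball at the tip of the toggle lever behind the left deck. The lever is a 60 mm stick; its pivot lies 137 mm along module x from the middle of the deck, 62 mm above the bench, on a grey block 70 x 50 mm and 25 mm high. The ball (about 115 mm above the bench) leans towards the robot at first and is pushed over along module x, away from the robot, some 58 mm.
- lever_right_tip (a point): Tip of the same kind of lever behind the right deck.
- lever_left (a joint): Angle of the left lever in rad: 0 leaning towards the robot (30 degrees from upright), 1.0 right over, leaning away (30 degrees). It starts between 0 and 0.15, stays where it is left and needs only a few newtons.
- lever_right (a joint): Angle of the right lever, likewise.
- bottle_center (a point): Bystander: amber bottle 58 mm across, 160 mm high, standing just beyond one end of the straightedge. Point half-way up.
- cassette_center (a point): Bystander: open blue wafer cassette 100 x 90 x 76 mm with thin discs, standing on the other side of the module from the straightedge. Point half-way up.
- jar_center (a point): Bystander: white jar 54 mm across, 65 mm high, standing off one of the near corners of the module. Point half-way up.
- dishes_center (a point): Bystander: stack of three shallow round dishes 90 mm across, 45 mm high, off the other near corner. Point half-way up.
Not all that is in view belongs to the job. What is meant by the part that bears straightedge_center is not green or orange, and is the smaller of those in its own colour.

How it is judged:
On the way, in this order (a step that is already met when the one before it is completed fails the run):
1. the straightedge lies along one of the decks, let go (((x of straightedge_center in the frame of deck_left between -0.03 and 0.03 m and y of straightedge_center in the frame of deck_left between -0.02 and 0.02 m and angle between the x axis of straightedge_center and the x axis of module, either way round below 0.2 rad and z of straightedge_center in the frame of deck_left between 0.01 and 0.03 m and angle between the z axis of straightedge_center and the z axis of module, either way round below 0.1 rad) or (x of straightedge_center in the frame of deck_right between -0.03 and 0.03 m and y of straightedge_center in the frame of deck_right between -0.02 and 0.02 m and angle between the x axis of straightedge_center and the x axis of module, either way round below 0.2 rad and z of straightedge_center in the frame of deck_right between 0.01 and 0.03 m and angle between the z axis of straightedge_center and the z axis of module, either way round below 0.1 rad)) and contact force between the fingers and straightedge below 0.1 N), for 0.2 s.
2. its far end is pressed down from above, at least 45 mm from the deck's middle, with over 2 N (((x of straightedge_center in the frame of deck_left between -0.03 and 0.03 m and y of straightedge_center in the frame of deck_left between -0.02 and 0.02 m and angle between the x axis of straightedge_center and the x axis of module, either way round below 0.2 rad and z of straightedge_center in the frame of deck_left between 0.01 and 0.03 m and angle between the z axis of straightedge_center and the z axis of module, either way round below 0.1 rad and x of the grasp point in the frame of deck_left above 0.045 m and z of the grasp point in the frame of deck_left above 0.048 m and contact force between the fingers and straightedge above 2 N) or (x of straightedge_center in the frame of deck_right between -0.03 and 0.03 m and y of straightedge_center in the frame of deck_right between -0.02 and 0.02 m and angle between the x axis of straightedge_center and the x axis of module, either way round below 0.2 rad and z of straightedge_center in the frame of deck_right between 0.01 and 0.03 m and angle between the z axis of straightedge_center and the z axis of module, either way round below 0.1 rad and x of the grasp point in the frame of deck_right above 0.045 m and z of the grasp point in the frame of deck_right above 0.048 m and contact force between the fingers and straightedge above 2 N))), for 0.1 s.
3. its near end is pressed down in the same way (((x of straightedge_center in the frame of deck_left between -0.03 and 0.03 m and y of straightedge_center in the frame of deck_left between -0.02 and 0.02 m and angle between the x axis of straightedge_center and the x axis of module, either way round below 0.2 rad and z of straightedge_center in the frame of deck_left between 0.01 and 0.03 m and angle between the z axis of straightedge_center and the z axis of module, either way round below 0.1 rad and x of the grasp point in the frame of deck_left below -0.045 m and z of the grasp point in the frame of deck_left above 0.048 m and contact force between the fingers and straightedge above 2 N) or (x of straightedge_center in the frame of deck_right between -0.03 and 0.03 m and y of straightedge_center in the frame of deck_right between -0.02 and 0.02 m and angle between the x axis of straightedge_center and the x axis of module, either way round below 0.2 rad and z of straightedge_center in the frame of deck_right between 0.01 and 0.03 m and angle between the z axis of straightedge_center and the z axis of module, either way round below 0.1 rad and x of the grasp point in the frame of deck_right below -0.045 m and z of the grasp point in the frame of deck_right above 0.048 m and contact force between the fingers and straightedge above 2 N))), for 0.1 s.
At the end, for the whole second after the job is handed in: The straightedge rests along the sound deck (30 mm lengthways, 20 mm sideways, 0.2 rad), flat on it (0.025 rad, under 2 mm above flush); the lever behind the other, bowed deck is past 0.8 rad, the lever behind the sound deck below 0.25 rad (((x of straightedge_center in the frame of deck_left between -0.03 and 0.03 m and y of straightedge_center in the frame of deck_left between -0.02 and 0.02 m and angle between the x axis of straightedge_center and the x axis of module, either way round below 0.2 rad and z of straightedge_center in the frame of deck_left between 0.01 and 0.03 m and angle between the z axis of straightedge_center and the z axis of module, either way round below 0.1 rad and angle between the z axis of straightedge_center and the z axis of module, either way round below 0.025 rad and z of straightedge_center in the frame of deck_left below 0.022 m and value of joint lever_right above 0.8 rad and value of joint lever_left below 0.25 rad) or (x of straightedge_center in the frame of deck_right between -0.03 and 0.03 m and y of straightedge_center in the frame of deck_right between -0.02 and 0.02 m and angle between the x axis of straightedge_center and the x axis of module, either way round below 0.2 rad and z of straightedge_center in the frame of deck_right between 0.01 and 0.03 m and angle between the z axis of straightedge_center and the z axis of module, either way round below 0.1 rad and angle between the z axis of straightedge_center and the z axis of module, either way round below 0.025 rad and z of straightedge_center in the frame of deck_right below 0.022 m and value of joint lever_left above 0.8 rad and value of joint lever_right below 0.25 rad)) and linear speed of straightedge below 0.02 m/s); the robot touches nothing.
It fails at once if the straightedge is dropped (faster than 0.7 m/s with no finger touching it) (linear speed of straightedge above 0.7 m/s and contact force between the fingers and straightedge below 0.1 N).
It fails at once if the amber bottle is moved over 25 mm or tipped over 0.3 rad (distance of bottle_center from where it was at the start of the episode above 0.025 m or angle between bottle_center's own z axis and vertical above 0.3 rad).
It fails at once if the wafer cassette is moved over 25 mm or tipped over 0.3 rad (distance of cassette_center from where it was at the start of the episode above 0.025 m or angle between cassette_center's own z axis and vertical above 0.3 rad).
It fails at once if the white jar is moved over 25 mm or tipped over 0.3 rad (distance of jar_center from where it was at the start of the episode above 0.025 m or angle between jar_center's own z axis and vertical above 0.3 rad).
It fails at once if the stack of dishes is moved over 25 mm or tipped over 0.3 rad (distance of dishes_center from where it was at the start of the episode above 0.025 m or angle between dishes_center's own z axis and vertical above 0.3 rad).
It also fails if it takes over 72 s, if anything falls off the work surface, if the arm or the gripper's body presses on something with over 40 N, if the wrist force passes 120 N, or if a joint passes its speed limit or range.

## Working session

There is one attempt and no reset: what is moved stays moved. The work goes in short steps, Python scripts to look and compute and a tool call to move; the robot and the scene stay as the last step left them, time stands still between calls to the robot, and variables do not carry over. Pictures are saved under pics/ and viewed, and the job is handed in when it is done.

Besides the shell and the picture viewer there is one more tool, called after "Call:" by a JSON object that holds its "method" and its "body". move_arm: Moves the arm, as the interface text tells. Its arguments: {"type":"object","properties":{"rows":{"type":"array"},"force":{"type":"number"}},"required":["rows"]}

```bash
mkdir -p pics
python3 - <<'E'
from station import *
import cv2
print(get_state())
for n in ("scene","top","wrist"):
    print(n,camera_info(n)); cv2.imwrite(f"pics/a_{n}.png",grab_frame(n))
E
```

```text
{'t': 0.0, 'q': array([-8.24914287e-01,  3.59336943e-01,  1.10487348e-02, -3.67957830e-04,
       -1.22412783e+00, -2.88083247e-01]), 'qd': array([ 3.21991629e-05, -6.44484362e-04,  1.45414188e-03, -1.51433904e-04,
        1.37860392e-03,  2.01165267e-03]), 'joint_efforts': array([ 7.18160645e-04, -5.82719135e+01,  2.93056458e+01,  6.99729368e+00,
        6.92753209e-03, -1.71849083e-04]), 'eef_pos': array([ 0.29806778, -0.60504369,  0.2194474 ]), 'ee_rot': array([ 3.13994140e+00, -1.28578481e-04, -2.68391905e+00]), 'force': array([ 0.2562815 , -0.98636344, -0.27013683]), 'moment': array([ 0.03288048,  0.00623567, -0.04848703]), 'width': 0.08794026819396765}
scene {'camera_matrix': array([[516.36961465,   0.        , 336.5972443 ],
       [  0.        , 516.36961465, 202.623325  ],
       [  0.        ,   0.        ,   1.        ]]), 'dist': array([-0.07069967,  0.        ,  0.        ,  0.        ,  0.        ]), 'world_from_camera': array([[-0.40660841,  0.48868338, -0.77191849,  1.84076874],
       [ 0.91350522,  0.22980249, -0.33570675,  0.61465284],
       [ 0.01333449, -0.84165
[... 537 characters left out ...]
11285,  1.72854561],
       [ 0.        ,  0.        ,  0.        ,  1.        ]])}
wrist {'camera_matrix': array([[316.63025982,   0.        , 320.45365475],
       [  0.        , 316.63025982, 193.70922174],
       [  0.        ,   0.        ,   1.        ]]), 'dist': array([-0.04618068,  0.        ,  0.        ,  0.        ,  0.        ]), 'T_tool_cam': array([[-2.82242918e-04, -9.53362436e-01, -3.01827743e-01,
         8.20647424e-02],
       [ 9.99999911e-01, -3.63756947e-04,  2.13861440e-04,
        -1.37327044e-03],
       [-3.13679402e-04, -3.01827655e-01,  9.53362454e-01,
        -1.64411577e-01],
       [ 0.00000000e+00,  0.00000000e+00,  0.00000000e+00,
         1.00000000e+00]])}
```

View pics/a_scene.png

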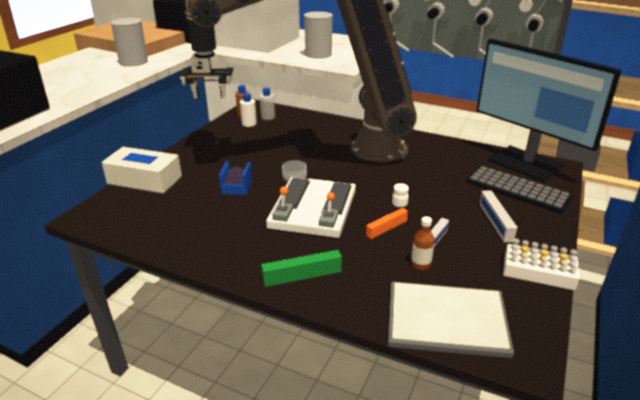

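View pics/a_top.png

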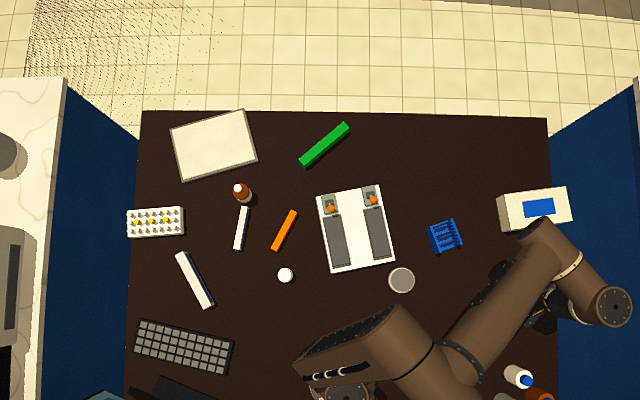

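View pics/a_wrist.png

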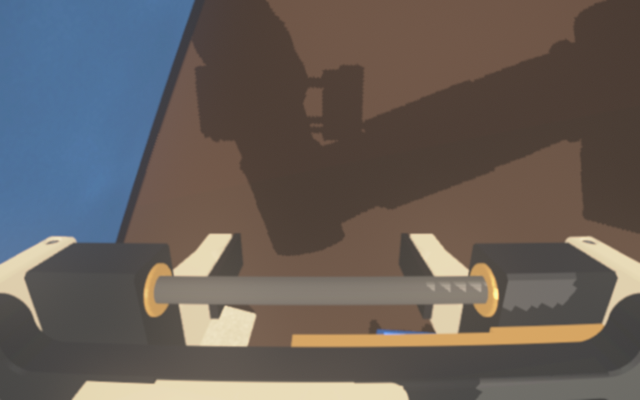

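The top view shows the module at about (355,228), with decks at (335,242) and (376,232) and lever balls at (331,209) and (374,199). There are two white bars with blue stripes. The smaller one, at (241,228) just below the bottle (241,190), is the straightedge, and the longer one at (195,280) is a distractor. The jar is at (285,275), the dishes at (402,280) and the cassette at (445,236).

```bash
cat > h.py <<'E'
from station import *
import cv2, numpy as np
from scipy.spatial.transform import Rotation as Ro
def ray(name,px,st=None):
    c=camera_info(name); p=np.array(px,float).reshape(-1,1,2)
    n=cv2.undistortPoints(p,c["camera_matrix"],c["dist"]).reshape(-1,2)
    if name=="wrist":
        T=np.eye(4);T[:3,:3]=Ro.from_euler("xyz",st["ee_rot"]).as_matrix();T[:3,3]=st["eef_pos"]
        T=T@c["T_tool_cam"]
    else: T=c["world_from_camera"]
    d=np.c_[n,np.ones(len(n))]@T[:3,:3].T
    return T[:3,3],d
def onz(name,px,z,st=None):
    o,d=ray(name,px,st); return o+d*((z-o[2])/d[:,2])[:,None]
def comps(mask,amin=30):
    n,l,s,c=cv2.connectedComponentsWithStats(mask.astype(np.uint8))
    return [(i,s[i],c[i],(l==i).astype(np.uint8)) for i in range(1,n) if s[i][4]>=amin]
def rect(m):
    c,_=cv2.findContours(m,cv2.RETR_EXTERNAL,cv2.CHAIN_APPROX_NONE); return cv2.minAreaRect(max(c,key=cv2.contourArea))
def quad(pts):
    r=cv2.minAreaRect(pts[:,:2].astype(np.float32)*1000)
    return r
E
python3 - <<'E'
from h import *
im=cv2.imread("pics/a_top.png"); 
big=cv2.resize(im[160:310,160:480],None,fx=2.5,fy=2.5,interpolation=cv2.INTER_CUBIC); cv2.imwrite("pics/crop.png",big)
v=cv2.cvtColor(im,cv2.COLOR_BGR2HSV)
white=(v[...,2]>150)&(v[...,1]<60)
for i,s,c,m in comps(white,60):
    if not(150<c[0]<500 and 100<c[1]<320): continue
    ct,_=cv2.findContours(m,cv2.RETR_EXTERNAL,cv2.CHAIN_APPROX_NONE); ct=max(ct,key=cv2.contourArea).reshape(-1,2)
    w=onz("top",ct,0.04); r=quad(w); print("white",s,c.round(1),"mm rect",np.round(r[0]),np.round(r[1]),round(r[2],1))
org=(v[...,0]<16)&(v[...,1]>170)&(v[...,2]>130)
for i,s,c,m in comps(org,15): print("orange",s,c.round(1),onz("top",c,0.115).round(3))
E
```

```text
white [175  95  30  15 216] [193.1 103.2] mm rect [1011.  595.] [ 56. 114.] 0.0
white [206  96  31  14 278] [220.3 103.1] mm rect [1009.  473.] [ 52. 115.] 0.2
white [305  96  31  15 187] [320.  105.1] mm rect [1011.   98.] [116.  54.] 87.8
white [338  97  18  14 120] [344.4 103.9] mm rect [1011.   -2.] [52. 65.] 1.1
white [ 172  111   83   68 3605] [212.6 144.1] mm rect [850. 498.] [202. 275.] 17.0
white [ 316  185   79   88 2544] [354.  225.7] mm rect [540. -36.] [284. 233.] 12.2
white [127 206  53  31 852] [152.7 220.9] mm rect [550. 704.] [ 99. 199.] 5.7
white [233 206  14  44 265] [239.9 227.5] mm rect [535. 379.] [ 23. 158.] 81.3
white [175 252  36  57 532] [192.7 280.4] mm rect [342. 545.] [220.  33.] 31.4
white [278 268  13  14 141] [283.9 274.6] mm rect [367. 216.] [43. 45.] 46.2
white [389 268  24  25  93] [396.4 281.4] mm rect [ 354. -197.] [87. 74.] 20.7
orange [233 184  15  14  86] [240.3 191.6] [[0.653 0.37  0.115]]
orange [369 196   8   7  38] [372.7 199.1] [[ 0.634 -0.093  0.115]]
orange [327 205   8   7  32] [331.  208.1] [[0.599 0.052 0.115]]
orange [276 210  21  42  55] [286.7 230.3] [[0.519 0.204 0.115]]
orange [538 393  16   7  56] [545.5 396.1] [[-0.039 -0.693  0.115]]
```

View pics/crop.png

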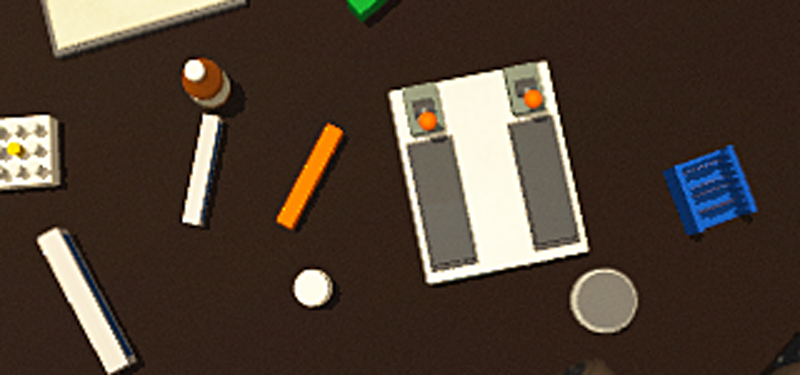

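Call:
{"method": "move_arm", "body": {"rows": [{"delta_pos": [1.1,4.6,0],"delta_rot": [0,0,-1.7],"hand": 8.7},{"delta_pos": [1.1,4.6,0],"delta_rot": [0,0,-1.7],"hand": 8.7},{"delta_pos": [1.1,4.6,0],"delta_rot": [0,0,-1.7],"hand": 8.7},{"delta_pos": [1.1,4.6,0],"delta_rot": [0,0,-1.7],"hand": 8.7},{"delta_pos": [1.1,4.6,0],"delta_rot": [0,0,-1.7],"hand": 8.7},{"delta_pos": [1.1,4.6,0],"delta_rot": [0,0,-1.7],"hand": 8.7},{"delta_pos": [1.1,4.6,0],"delta_rot": [0,0,-1.7],"hand": 8.7},{"delta_pos": [1.1,4.6,0],"delta_rot": [0,0,-1.7],"hand": 8.7},{"delta_pos": [1.1,4.6,0],"delta_rot": [0,0,-1.7],"hand": 8.7},{"delta_pos": [1.1,4.6,0],"delta_rot": [0,0,-1.7],"hand": 8.7}]}}

```text
t: 1.15
eef_pos: [0.4082, -0.1437, 0.2205]
ee_rot: [3.142, 0.001, -2.982]
force: [1.8, -0.5, 1.2]
width: 0.087
```

Run:
```python
from h import *
im=cv2.imread("pics/a_top.png"); v=cv2.cvtColor(im,cv2.COLOR_BGR2HSV)
# decks: grey inside module
g=(v[...,2]>60)&(v[...,2]<140)&(v[...,1]<50); g[:212]=0
for i,s,c,m in comps(g,300):
    if 310<c[0]<400:
        ct=cv2.findContours(m,cv2.RETR_EXTERNAL,cv2.CHAIN_APPROX_NONE)[0]; ct=max(ct,key=cv2.contourArea).reshape(-1,2)
        r=quad(onz("top",ct,0.052)); print(s,np.round(r[0]),np.round(r[1]),r[2])
print(v[235:250:4,340],v[228:240:4,376])
s=get_state();print(s["q"].round(3),s["eef_pos"],s["ee_rot"])
```

```text
[365 212  26  48 759] [ 518. -116.] [172.  63.] 12.51211166381836
[324 216  26  51 770] [491.  31.] [182.  63.] 12.697261810302734
[[ 20  50 107]
 [ 20  48 112]
 [ 21  36 114]
 [ 18  34 111]] [[ 22  42 108]
 [ 19  46 106]
 [ 17  38 107]]
[ 0.121 -0.055 -0.488 -0.    -1.137 -1.532] [ 0.40818788 -0.14365095  0.22054111] [ 3.14155489e+00  6.59941584e-04 -2.98183300e+00]
```

Call:
{"method": "move_arm", "body": {"rows": [{"delta_pos": [1.1,4.6,0],"delta_rot": [0,0,-1.7],"hand": 8.7},{"delta_pos": [1.1,4.6,0],"delta_rot": [0,0,-1.7],"hand": 8.7},{"delta_pos": [1.1,4.6,0],"delta_rot": [0,0,-1.7],"hand": 8.7},{"delta_pos": [1.1,4.6,0],"delta_rot": [0,0,-1.7],"hand": 8.7},{"delta_pos": [1.1,4.6,0],"delta_rot": [0,0,-1.7],"hand": 8.7},{"delta_pos": [1.1,4.6,0],"delta_rot": [0,0,-1.7],"hand": 8.7},{"delta_pos": [1.1,4.6,0],"delta_rot": [0,0,-1.7],"hand": 8.7},{"delta_pos": [1.1,4.6,0],"delta_rot": [0,0,-1.7],"hand": 8.7},{"delta_pos": [1.1,4.6,0],"delta_rot": [0,0,-1.7],"hand": 8.7},{"delta_pos": [1.1,4.6,0],"delta_rot": [0,0,-1.7],"hand": 8.7}]}}

```text
t: 2.15
eef_pos: [0.5183, 0.3164, 0.2202]
ee_rot: [-3.141, -0.0, 3.005]
force: [1.1, -0.2, 0.3]
width: 0.0865
```

Run:
```python
from h import *
s=get_state();print(s["q"].round(3),s["eef_pos"],s["ee_rot"])
for n in ("wrist","scene"): cv2.imwrite(f"pics/b_{n}.png",grab_frame(n))
```

```text
[ 0.869  0.248 -0.144 -0.    -1.178 -2.577] [0.51829837 0.31644956 0.22020759] [-3.14148288e+00 -1.17736513e-04  3.00505002e+00]
```

View pics/b_wrist.png

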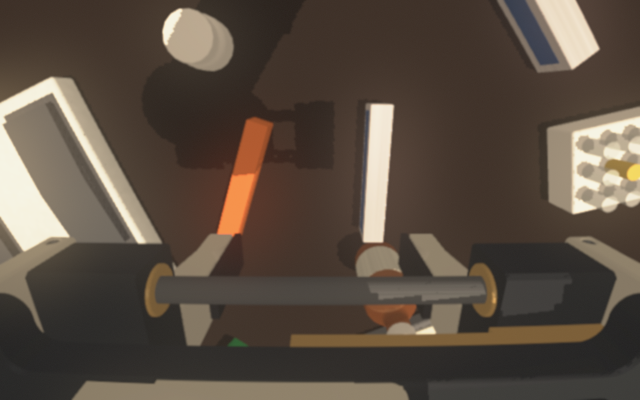

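View pics/b_scene.png

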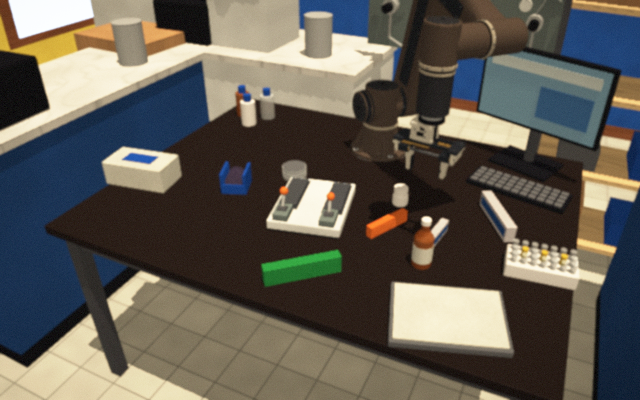

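The wrist view shows the bar's white top from about (379,104) to (371,240). The bottle is just beyond it at (385,285), and the jaws straddle the view below.

Run:
```python
from h import *
s=get_state(); im=cv2.imread("pics/b_wrist.png"); v=cv2.cvtColor(im,cv2.COLOR_BGR2HSV)
w=(v[...,2]>160)&(v[...,1]<70); w[245:]=0
for i,st,c,m in comps(w,500):
    if 350<c[0]<410:
        ct=max(cv2.findContours(m,cv2.RETR_EXTERNAL,cv2.CHAIN_APPROX_NONE)[0],key=cv2.contourArea).reshape(-1,2)
        r=quad(onz("wrist",ct,0.04,s)); print(st,np.round(r[0],1),np.round(r[1],1),r[2])
        for p in cv2.boxPoints(r): print(p.round(0))
# bottle/jar with wrist & top
print("bottle base top-cam body", onz("top",[243,196],0.0), onz("top",[240,189],0.16))
print(onz("wrist",[[180,47],[216,55]],0.0,s))
```

```text
[ 363  104   31  139 3078] [535.3 379.4] [ 24.9 159.6] 81.57722473144531
[455. 379.]
[612. 355.]
[616. 380.]
[458. 403.]
bottle base top-cam body [[0.65641905 0.3799068  0.        ]] [[0.65335206 0.36380172 0.16      ]]
[[0.36538062 0.17880291 0.        ]
 [0.37977505 0.21754404 0.        ]]
```

Call:
{"method": "move_arm", "body": {"rows": [{"delta_pos": [0.9,3.2,0],"delta_rot": [0,0,-0.6],"hand": 8.7},{"delta_pos": [0.8,3.1,0],"delta_rot": [0,0,0],"hand": 8.7},{"delta_pos": [0,0,-3.2],"delta_rot": [0,0,0],"hand": 8.7},{"delta_pos": [0,0,-3.2],"delta_rot": [0,0,0],"hand": 8.7},{"delta_pos": [0,0,-3.2],"delta_rot": [0,0,0],"hand": 8.7},{"delta_pos": [0,0,-3.2],"delta_rot": [0,0,0],"hand": 8.7},{"delta_pos": [0,0,-3.2],"delta_rot": [0,0,0],"hand": 8.7},{"delta_pos": [0,0,-1.5],"delta_rot": [0,0,0],"hand": 8.7},{"delta_pos": [0,0,-1.0],"delta_rot": [0,0,0],"hand": 8.7},{"delta_pos": [0,0,-0.5],"delta_rot": [0,0,0],"hand": 8.7}]}}

```text
t: 3.25
eef_pos: [0.5355, 0.3775, 0.0301]
ee_rot: [-3.141, 0.0, 2.996]
force: [-0.0, 0.2, 0.9]
width: 0.0872
```

Call:
{"method": "move_arm", "body": {"force": 25, "rows": [{"delta_pos": [0,0,0],"delta_rot": [0,0,0],"hand": 2.0},{"delta_pos": [0,0,0],"delta_rot": [0,0,0],"hand": 2.0},{"delta_pos": [0,0,0],"delta_rot": [0,0,0],"hand": 2.0},{"delta_pos": [0,0,0],"delta_rot": [0,0,0],"hand": 2.0},{"delta_pos": [0,0,0],"delta_rot": [0,0,0],"hand": 2.0},{"delta_pos": [0,0,0],"delta_rot": [0,0,0],"hand": 2.0},{"delta_pos": [0,0,0],"delta_rot": [0,0,0],"hand": 2.0},{"delta_pos": [0,0,0],"delta_rot": [0,0,0],"hand": 2.0},{"delta_pos": [0,0,0],"delta_rot": [0,0,0],"hand": 2.0},{"delta_pos": [0,0,0],"delta_rot": [0,0,0],"hand": 2.0}]}}

```text
t: 4.25
eef_pos: [0.5354, 0.3777, 0.0304]
ee_rot: [3.141, 0.0, 2.996]
force: [0.2, 1.8, 0.0]
width: 0.0238
```

Call:
{"method": "move_arm", "body": {"rows": [{"delta_pos": [0,0,2.5],"delta_rot": [0,0,0],"hand": 2.0},{"delta_pos": [0,0,4.0],"delta_rot": [0,0,0],"hand": 2.0},{"delta_pos": [0,0,4.0],"delta_rot": [0,0,0],"hand": 2.0},{"delta_pos": [0,0,3.5],"delta_rot": [0,0,0],"hand": 2.0},{"delta_pos": [-0.5,-3,0],"delta_rot": [0,0,2.3],"hand": 2.0},{"delta_pos": [-0.5,-4,0],"delta_rot": [0,0,2.3],"hand": 2.0},{"delta_pos": [-0.5,-4,0],"delta_rot": [0,0,2.3],"hand": 2.0},{"delta_pos": [-0.5,-4,0],"delta_rot": [0,0,2.3],"hand": 2.0},{"delta_pos": [-0.5,-4,0],"delta_rot": [0,0,2.3],"hand": 2.0},{"delta_pos": [-0.5,-4,0],"delta_rot": [0,0,2.3],"hand": 2.0}]}}

```text
t: 5.25
eef_pos: [0.5043, 0.1458, 0.17]
ee_rot: [-3.141, -0.001, -3.045]
force: [-0.1, 0.3, -1.2]
width: 0.023
```

Call:
{"method": "move_arm", "body": {"rows": [{"delta_pos": [-0.5,-4,0],"delta_rot": [0,0,2.3],"hand": 2.0},{"delta_pos": [-0.5,-4,0],"delta_rot": [0,0,2.3],"hand": 2.0},{"delta_pos": [-0.3,-3.5,0],"delta_rot": [0,0,2.2],"hand": 2.0},{"delta_pos": [0,0,0],"delta_rot": [0,0,0],"hand": 2.0},{"delta_pos": [0,0,0],"delta_rot": [0,0,0],"hand": 2.0},{"delta_pos": [0,0,0],"delta_rot": [0,0,0],"hand": 2.0},{"delta_pos": [0,0,0],"delta_rot": [0,0,0],"hand": 2.0},{"delta_pos": [0,0,0],"delta_rot": [0,0,0],"hand": 2.0},{"delta_pos": [0,0,0],"delta_rot": [0,0,0],"hand": 2.0},{"delta_pos": [0,0,0],"delta_rot": [0,0,0],"hand": 2.0}]}}

```text
t: 6.25
eef_pos: [0.4923, 0.0329, 0.1703]
ee_rot: [-3.142, -0.0, -2.927]
force: [0.6, -1.0, -1.8]
width: 0.0231
```

Run:
```python
from h import *
s=get_state();print(s["q"].round(3),s["eef_pos"],s["ee_rot"],s["force"])
for n in ("wrist","scene"): cv2.imwrite(f"pics/c_{n}.png",grab_frame(n))
```

```text
[ 0.466  0.1   -0.452  0.    -1.02  -1.823] [0.4923242  0.03292251 0.17028501] [-3.14154366e+00 -1.78776543e-04 -2.92743790e+00] [ 0.63742343 -0.96926049 -1.82317573]
```

View pics/c_wrist.png

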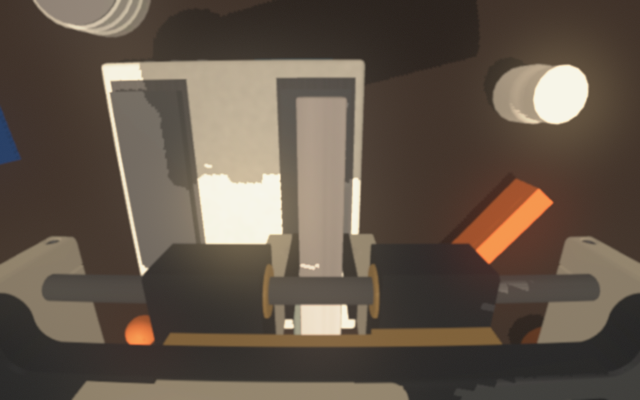

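View pics/c_scene.png

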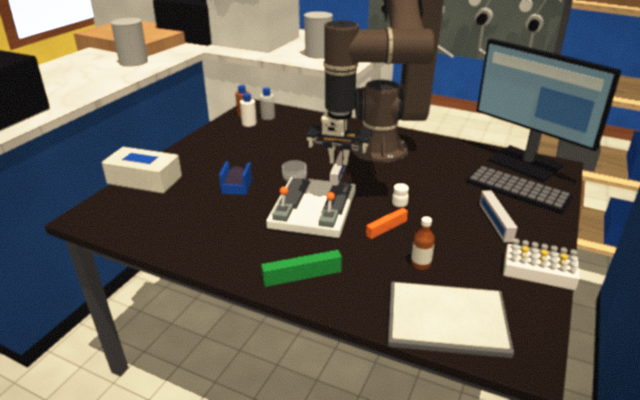

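Wrist view: the bar hangs over the left deck, whose near edge runs (278,80) to (354,80). The module's near corners are at about (104,65) and (363,61).

Run:
```python
from h import *
s=get_state()
a=onz("wrist",[[278,80],[354,80],[112,83],[186,80]],0.052,s)
b=onz("wrist",[[104,66],[363,61]],0.04,s)
print(a.round(4),b.round(4))
y=b[1]-b[0]; ang=np.arctan2(-y[0],y[1]); print("ang",np.degrees(ang),np.linalg.norm(y))
x=np.array([np.cos(ang),np.sin(ang),0]); mid=(a[0]+a[1])/2; 
print("deckL",mid+.085*x,"deckR",(a[2]+a[3])/2+.085*x)
o=b.mean(0)+.110*x; yv=np.array([-x[1],x[0],0]); print("from module edge L",o+.075*yv,"R",o-.075*yv, "yaw",np.degrees(s["ee_rot"][2])+180)
```

```text
[[ 0.4091 -0.0234  0.052 ]
 [ 0.3955  0.0395  0.052 ]
 [ 0.4402 -0.1642  0.052 ]
 [ 0.4251 -0.1004  0.052 ]] [[ 0.4281 -0.1797  0.04  ]
 [ 0.3778  0.0444  0.04  ]]
ang 12.657754500928421 0.22966183477239563
deckL [0.48524448 0.02667232 0.052     ] deckR [ 0.51557386 -0.11368703  0.052     ]
from module edge L [0.49384908 0.0296697  0.04      ] R [ 0.52671811 -0.11668475  0.04      ] yaw 12.247202870268808
```

Call:
{"method": "move_arm", "body": {"rows": [{"delta_pos": [-0.1,-0.3,-1.0],"delta_rot": [0,0,0.3],"hand": 2.0},{"delta_pos": [0,0,-1.5],"delta_rot": [0,0,0],"hand": 2.0},{"delta_pos": [0,0,-1.5],"delta_rot": [0,0,0],"hand": 2.0},{"delta_pos": [0,0,-1.5],"delta_rot": [0,0,0],"hand": 2.0},{"delta_pos": [0,0,-1.0],"delta_rot": [0,0,0],"hand": 2.0},{"delta_pos": [0,0,-0.8],"delta_rot": [0,0,0],"hand": 2.0},{"delta_pos": [0,0,-0.4],"delta_rot": [0,0,0],"hand": 2.0},{"delta_pos": [0,0,-0.2],"delta_rot": [0,0,0],"hand": 2.0},{"delta_pos": [0,0,0],"delta_rot": [0,0,0],"hand": 2.0},{"delta_pos": [0,0,0],"delta_rot": [0,0,0],"hand": 2.0}]}}

```text
t: 7.35
eef_pos: [0.4917, 0.0296, 0.0918]
ee_rot: [3.141, 0.001, -2.923]
force: [-0.1, 0.2, -2.4]
width: 0.0233
```

Call:
{"method": "move_arm", "body": {"rows": [{"delta_pos": [0,0,-0.1],"delta_rot": [0,0,0],"hand": 2.0},{"delta_pos": [0,0,-0.1],"delta_rot": [0,0,0],"hand": 2.0},{"delta_pos": [0,0,-0.1],"delta_rot": [0,0,0],"hand": 2.0},{"delta_pos": [0,0,0],"delta_rot": [0,0,0],"hand": 2.0},{"delta_pos": [0,0,0],"delta_rot": [0,0,0],"hand": 2.0},{"delta_pos": [0,0,0],"delta_rot": [0,0,0],"hand": 2.0},{"delta_pos": [0,0,0],"delta_rot": [0,0,0],"hand": 2.0},{"delta_pos": [0,0,0],"delta_rot": [0,0,0],"hand": 2.0},{"delta_pos": [0,0,0],"delta_rot": [0,0,0],"hand": 2.0},{"delta_pos": [0,0,0],"delta_rot": [0,0,0],"hand": 2.0}]}}

```text
t: 8.35
eef_pos: [0.4913, 0.0295, 0.0884]
ee_rot: [3.142, -0.0, -2.923]
force: [1.0, 0.0, -2.6]
width: 0.0235
```

Call:
{"method": "move_arm", "body": {"rows": [{"delta_pos": [0,0,-0.1],"delta_rot": [0,0,0],"hand": 2.0},{"delta_pos": [0,0,-0.1],"delta_rot": [0,0,0],"hand": 2.0},{"delta_pos": [0,0,0],"delta_rot": [0,0,0],"hand": 2.0},{"delta_pos": [0,0,0],"delta_rot": [0,0,0],"hand": 2.0},{"delta_pos": [0,0,0],"delta_rot": [0,0,0],"hand": 2.0},{"delta_pos": [0,0,0],"delta_rot": [0,0,0],"hand": 2.0},{"delta_pos": [0,0,0],"delta_rot": [0,0,0],"hand": 2.0},{"delta_pos": [0,0,0],"delta_rot": [0,0,0],"hand": 2.0},{"delta_pos": [0,0,0],"delta_rot": [0,0,0],"hand": 2.0},{"delta_pos": [0,0,0],"delta_rot": [0,0,0],"hand": 2.0}]}}

```text
t: 9.35
eef_pos: [0.4919, 0.0297, 0.087]
ee_rot: [-3.142, 0.001, -2.923]
force: [-1.3, 1.1, 4.8]
width: 0.0234
```

Call:
{"method": "move_arm", "body": {"rows": [{"delta_pos": [0,0,0],"delta_rot": [0,0,0],"hand": 3.0},{"delta_pos": [0,0,0],"delta_rot": [0,0,0],"hand": 4.0},{"delta_pos": [0,0,0],"delta_rot": [0,0,0],"hand": 5.0},{"delta_pos": [0,0,0],"delta_rot": [0,0,0],"hand": 6.0},{"delta_pos": [0,0,0],"delta_rot": [0,0,0],"hand": 6.0},{"delta_pos": [0,0,0],"delta_rot": [0,0,0],"hand": 6.0},{"delta_pos": [0,0,0],"delta_rot": [0,0,0],"hand": 6.0},{"delta_pos": [0,0,2.0],"delta_rot": [0,0,0],"hand": 6.0},{"delta_pos": [0,0,3.0],"delta_rot": [0,0,0],"hand": 6.0},{"delta_pos": [0,0,3.0],"delta_rot": [0,0,0],"hand": 6.0}]}}

```text
t: 10.35
eef_pos: [0.4909, 0.0293, 0.167]
ee_rot: [-3.141, -0.001, -2.923]
force: [0.1, -0.0, 0.1]
width: 0.06
```

Run:
```python
from h import *
s=get_state();print(s["eef_pos"],s["force"])
for n in ("wrist","scene"): cv2.imwrite(f"pics/d_{n}.png",grab_frame(n))
im=cv2.imread("pics/d_scene.png")[130:260,240:460]; cv2.imwrite("pics/d_crop.png",cv2.resize(im,None,fx=3.5,fy=3.5,interpolation=cv2.INTER_CUBIC))
```

```text
[0.49092167 0.02932915 0.16703326] [ 0.08888405 -0.04518363  0.05462301]
```

View pics/d_wrist.png

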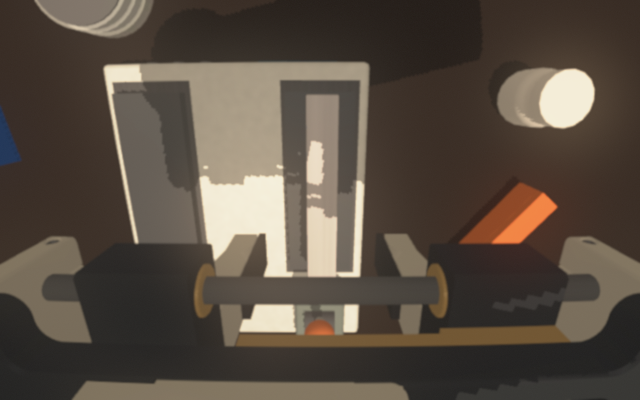

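View pics/d_crop.png

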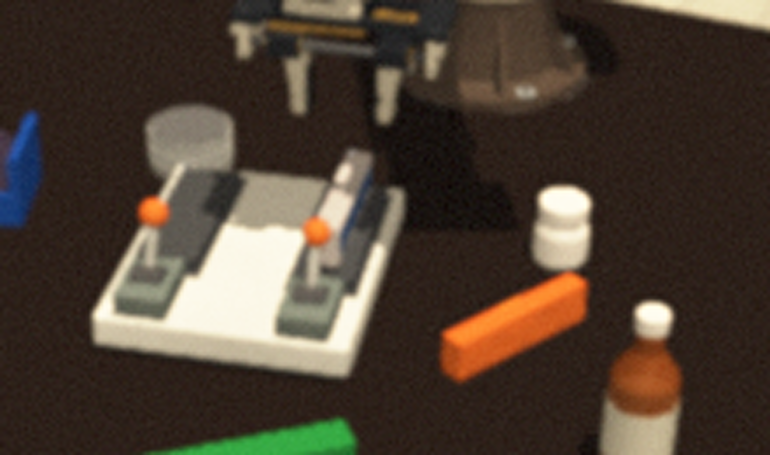

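Call:
{"method": "move_arm", "body": {"rows": [{"delta_pos": [2.0,0.4,0],"delta_rot": [0,0,0],"hand": 0},{"delta_pos": [2.0,0.5,0],"delta_rot": [0,0,0],"hand": 0},{"delta_pos": [1.9,0.4,0],"delta_rot": [0,0,0],"hand": 0},{"delta_pos": [0,0,0],"delta_rot": [0,0,0],"hand": 0},{"delta_pos": [0,0,-1.0],"delta_rot": [0,0,0],"hand": 0},{"delta_pos": [0,0,-1.0],"delta_rot": [0,0,0],"hand": 0},{"delta_pos": [0,0,-1.0],"delta_rot": [0,0,0],"hand": 0},{"delta_pos": [0,0,-0.8],"delta_rot": [0,0,0],"hand": 0},{"delta_pos": [0,0,0],"delta_rot": [0,0,0],"hand": 0},{"delta_pos": [0,0,0],"delta_rot": [0,0,0],"hand": 0}]}}

```text
t: 11.45
eef_pos: [0.5502, 0.0425, 0.1283]
ee_rot: [-3.141, -0.0, -2.923]
force: [0.3, 0.9, 0.4]
width: 0.0002
```

Call:
{"method": "move_arm", "body": {"rows": [{"delta_pos": [0,0,-0.1],"delta_rot": [0,0,0],"hand": 0},{"delta_pos": [0,0,-0.1],"delta_rot": [0,0,0],"hand": 0},{"delta_pos": [0,0,-0.1],"delta_rot": [0,0,0],"hand": 0},{"delta_pos": [0,0,-0.1],"delta_rot": [0,0,0],"hand": 0},{"delta_pos": [0,0,-0.1],"delta_rot": [0,0,0],"hand": 0},{"delta_pos": [0,0,-0.1],"delta_rot": [0,0,0],"hand": 0},{"delta_pos": [0,0,0],"delta_rot": [0,0,0],"hand": 0},{"delta_pos": [0,0,0],"delta_rot": [0,0,0],"hand": 0},{"delta_pos": [0,0,0],"delta_rot": [0,0,0],"hand": 0},{"delta_pos": [0,0,0],"delta_rot": [0,0,0],"hand": 0}]}}

```text
t: 12.45
eef_pos: [0.5503, 0.0426, 0.1224]
ee_rot: [3.142, 0.0, -2.923]
force: [0.3, 0.7, -0.4]
width: 0.0003
```

Call:
{"method": "move_arm", "body": {"rows": [{"delta_pos": [0,0,-0.1],"delta_rot": [0,0,0],"hand": 0},{"delta_pos": [0,0,-0.1],"delta_rot": [0,0,0],"hand": 0},{"delta_pos": [0,0,-0.1],"delta_rot": [0,0,0],"hand": 0},{"delta_pos": [0,0,-0.1],"delta_rot": [0,0,0],"hand": 0},{"delta_pos": [0,0,-0.1],"delta_rot": [0,0,0],"hand": 0},{"delta_pos": [0,0,0],"delta_rot": [0,0,0],"hand": 0},{"delta_pos": [0,0,0],"delta_rot": [0,0,0],"hand": 0},{"delta_pos": [0,0,0],"delta_rot": [0,0,0],"hand": 0},{"delta_pos": [0,0,0],"delta_rot": [0,0,0],"hand": 0},{"delta_pos": [0,0,0],"delta_rot": [0,0,0],"hand": 0}]}}

```text
t: 13.45
eef_pos: [0.5503, 0.0425, 0.1174]
ee_rot: [3.142, 0.0, -2.923]
force: [-0.6, -0.1, 0.1]
width: 0.0004
```

Call:
{"method": "move_arm", "body": {"rows": [{"delta_pos": [0,0,-0.1],"delta_rot": [0,0,0],"hand": 0},{"delta_pos": [0,0,-0.1],"delta_rot": [0,0,0],"hand": 0},{"delta_pos": [0,0,0],"delta_rot": [0,0,0],"hand": 0},{"delta_pos": [0,0,0],"delta_rot": [0,0,0],"hand": 0},{"delta_pos": [0,0,0],"delta_rot": [0,0,0],"hand": 0},{"delta_pos": [0,0,0],"delta_rot": [0,0,0],"hand": 0},{"delta_pos": [0,0,0],"delta_rot": [0,0,0],"hand": 0},{"delta_pos": [0,0,0],"delta_rot": [0,0,0],"hand": 0},{"delta_pos": [0,0,0],"delta_rot": [0,0,0],"hand": 0},{"delta_pos": [0,0,0],"delta_rot": [0,0,0],"hand": 0}]}}

```text
t: 14.45
eef_pos: [0.5503, 0.0425, 0.1154]
ee_rot: [3.142, 0.0, -2.923]
force: [-0.4, -0.2, 0.0]
width: 0.0004
```

Call:
{"method": "move_arm", "body": {"rows": [{"delta_pos": [0,0,-0.1],"delta_rot": [0,0,0],"hand": 0},{"delta_pos": [0,0,-0.1],"delta_rot": [0,0,0],"hand": 0},{"delta_pos": [0,0,0],"delta_rot": [0,0,0],"hand": 0},{"delta_pos": [0,0,0],"delta_rot": [0,0,0],"hand": 0},{"delta_pos": [0,0,0],"delta_rot": [0,0,0],"hand": 0},{"delta_pos": [0,0,0],"delta_rot": [0,0,0],"hand": 0},{"delta_pos": [0,0,0],"delta_rot": [0,0,0],"hand": 0},{"delta_pos": [0,0,0],"delta_rot": [0,0,0],"hand": 0},{"delta_pos": [0,0,0],"delta_rot": [0,0,0],"hand": 0},{"delta_pos": [0,0,0],"delta_rot": [0,0,0],"hand": 0}]}}

```text
t: 15.45
eef_pos: [0.5503, 0.0425, 0.1134]
ee_rot: [3.142, 0.0, -2.923]
force: [0.6, -0.1, 0.5]
width: 0.0003
```

Call:
{"method": "move_arm", "body": {"rows": [{"delta_pos": [0,0,-0.1],"delta_rot": [0,0,0],"hand": 0},{"delta_pos": [0,0,-0.1],"delta_rot": [0,0,0],"hand": 0},{"delta_pos": [0,0,0],"delta_rot": [0,0,0],"hand": 0},{"delta_pos": [0,0,0],"delta_rot": [0,0,0],"hand": 0},{"delta_pos": [0,0,0],"delta_rot": [0,0,0],"hand": 0},{"delta_pos": [0,0,0],"delta_rot": [0,0,0],"hand": 0},{"delta_pos": [0,0,0],"delta_rot": [0,0,0],"hand": 0},{"delta_pos": [0,0,0],"delta_rot": [0,0,0],"hand": 0},{"delta_pos": [0,0,0],"delta_rot": [0,0,0],"hand": 0},{"delta_pos": [0,0,0],"delta_rot": [0,0,0],"hand": 0}]}}

```text
t: 16.45
eef_pos: [0.5503, 0.0425, 0.1114]
ee_rot: [3.142, 0.0, -2.923]
force: [-0.0, 0.1, -0.9]
width: 0.0001
```

Run:
```python
from h import *
s=get_state();print(s["eef_pos"],s["force"])
for n in ("wrist","scene"): cv2.imwrite(f"pics/e_{n}.png",grab_frame(n))
im=cv2.imread("pics/e_scene.png")[130:260,240:400]; cv2.imwrite("pics/e_crop.png",cv2.resize(im,None,fx=4.5,fy=4.5,interpolation=cv2.INTER_CUBIC))
```

```text
[0.55030439 0.04252294 0.11137362] [-0.02673547  0.0612724  -0.926306  ]
```

View pics/e_wrist.png

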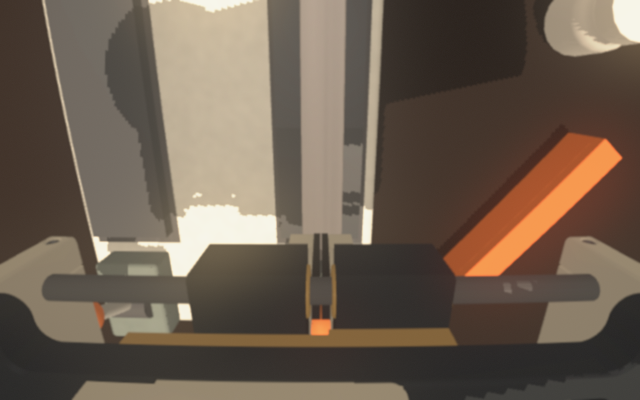

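View pics/e_crop.png

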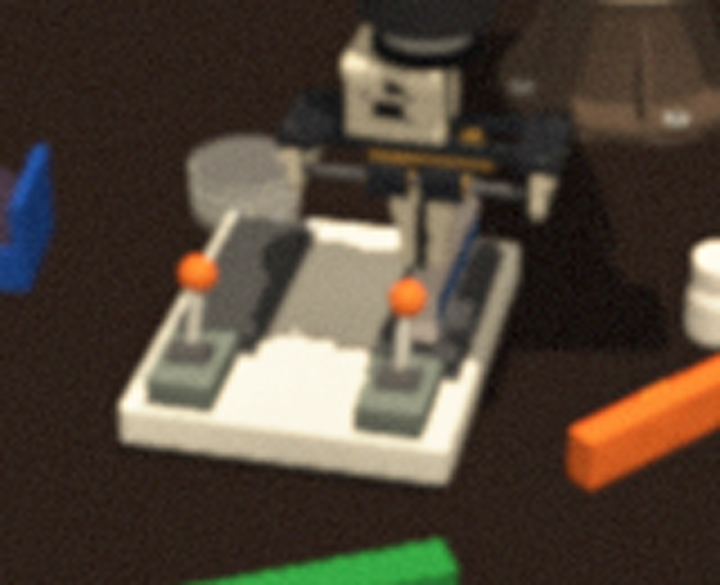

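Call:
{"method": "move_arm", "body": {"rows": [{"delta_pos": [0,0,-0.1],"delta_rot": [0,0,0],"hand": 0},{"delta_pos": [0,0,0],"delta_rot": [0,0,0],"hand": 0},{"delta_pos": [0,0,-0.1],"delta_rot": [0,0,0],"hand": 0},{"delta_pos": [0,0,0],"delta_rot": [0,0,0],"hand": 0},{"delta_pos": [0,0,-0.1],"delta_rot": [0,0,0],"hand": 0},{"delta_pos": [0,0,0],"delta_rot": [0,0,0],"hand": 0},{"delta_pos": [0,0,0],"delta_rot": [0,0,0],"hand": 0},{"delta_pos": [0,0,0],"delta_rot": [0,0,0],"hand": 0},{"delta_pos": [0,0,0],"delta_rot": [0,0,0],"hand": 0},{"delta_pos": [0,0,0],"delta_rot": [0,0,0],"hand": 0}]}}

```text
t: 17.55
eef_pos: [0.5503, 0.0425, 0.1084]
ee_rot: [3.142, -0.0, -2.923]
force: [-1.1, -0.1, -0.2]
width: 0.0007
```

Call:
{"method": "move_arm", "body": {"rows": [{"delta_pos": [0,0,-0.1],"delta_rot": [0,0,0],"hand": 0},{"delta_pos": [0,0,0],"delta_rot": [0,0,0],"hand": 0},{"delta_pos": [0,0,0],"delta_rot": [0,0,0],"hand": 0},{"delta_pos": [0,0,0],"delta_rot": [0,0,0],"hand": 0},{"delta_pos": [0,0,0],"delta_rot": [0,0,0],"hand": 0},{"delta_pos": [0,0,-0.1],"delta_rot": [0,0,0],"hand": 0},{"delta_pos": [0,0,0],"delta_rot": [0,0,0],"hand": 0},{"delta_pos": [0,0,0],"delta_rot": [0,0,0],"hand": 0},{"delta_pos": [0,0,0],"delta_rot": [0,0,0],"hand": 0},{"delta_pos": [0,0,0],"delta_rot": [0,0,0],"hand": 0}]}}

```text
t: 18.55
eef_pos: [0.5503, 0.0425, 0.1064]
ee_rot: [-3.142, 0.0, -2.923]
force: [-0.3, 0.2, -0.2]
width: 0.0002
```

Run:
```python
from h import *
for k in range(4):
    cv2.imwrite(f"pics/f_{k}.png",grab_frame(["wrist","scene","top","wrist"][k]))
    s=get_state();print(s["eef_pos"],s["force"],s["moment"])
im=cv2.imread("pics/f_2.png")[160:310,270:430]; cv2.imwrite("pics/f_crop.png",cv2.resize(im,None,fx=4,fy=4,interpolation=cv2.INTER_CUBIC))
```

```text
[0.55031477 0.04250384 0.10638861] [ 0.09102519 -0.43441693 -0.5466353 ] [-0.02069062  0.02191872 -0.00121721]
[0.55031168 0.04251065 0.10638425] [-0.31703443  1.05413576  0.87317439] [-0.00099502 -0.03121328  0.00891427]
[0.55031291 0.04251786 0.10637982] [ 0.67918127 -0.1637222  -0.15365625] [-0.01363294 -0.00934697 -0.02972785]
[0.55031164 0.04252407 0.10637539] [-0.93116419 -1.31500222  0.44143392] [ 0.04907036 -0.08325287  0.01945116]
```

View pics/f_crop.png

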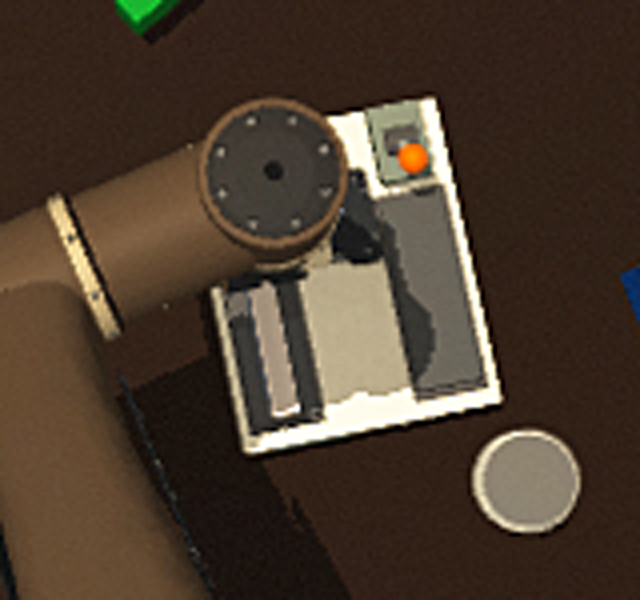

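View pics/f_0.png

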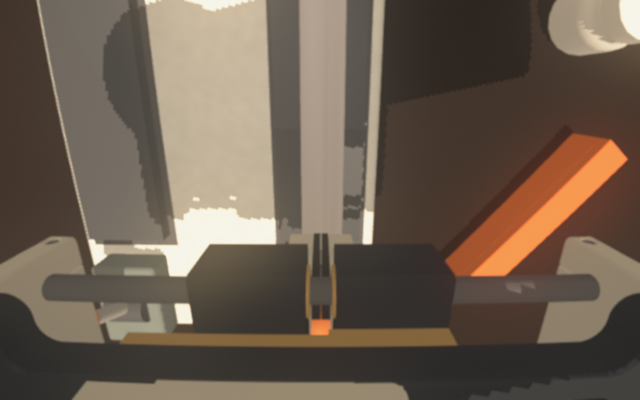

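```bash
python3 - <<'E'
from h import *
from types import SimpleNamespace
print(onz("top",[[285/4+270,410/4+160],[255/4+270,290/4+160]],0.092))
s=dict(eef_pos=[0.4909,0.0293,0.167],ee_rot=[-3.141,-0.001,-2.923])
for z in (.09,.092,.098): print(onz("wrist",[[306,95],[338,95],[309,250],[337,250]],z,s).round(4))
c=camera_info("scene")
E
python3 - <<'E'
import cv2
im=cv2.imread("pics/f_1.png")[130:240,270:380]; cv2.imwrite("pics/f_c2.png",cv2.resize(im,None,fx=5.4,fy=5.4,interpolation=cv2.INTER_CUBIC))
E
```

```text
[[0.41309568 0.01359518 0.092     ]
 [0.51695705 0.04100573 0.092     ]]
[[4.143e-01 1.000e-04 9.000e-02]
 [4.092e-01 2.300e-02 9.000e-02]
 [5.369e-01 2.820e-02 9.000e-02]
 [5.318e-01 5.140e-02 9.000e-02]]
[[4.143e-01 2.000e-04 9.200e-02]
 [4.093e-01 2.290e-02 9.200e-02]
 [5.359e-01 2.810e-02 9.200e-02]
 [5.308e-01 5.110e-02 9.200e-02]]
[[4.142e-01 5.000e-04 9.800e-02]
 [4.093e-01 2.260e-02 9.800e-02]
 [5.328e-01 2.760e-02 9.800e-02]
 [5.278e-01 5.000e-02 9.800e-02]]
```

View pics/f_c2.png

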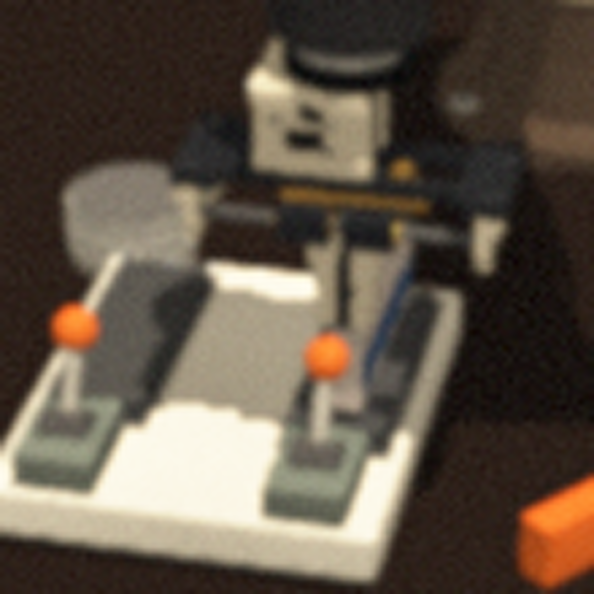

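Run:
```python
from h import *
c=camera_info("scene"); W=np.linalg.inv(c["world_from_camera"])
def proj(P):
    P=np.atleast_2d(P); rv=cv2.Rodrigues(W[:3,:3])[0]
    return cv2.projectPoints(P.astype(float),rv,W[:3,3],c["camera_matrix"],c["dist"])[0].reshape(-1,2)
a=np.radians(12.4);x=np.array([np.cos(a),np.sin(a),0]);y=np.array([-x[1],x[0],0])
bc=np.array([.490,.0288,0])
im=cv2.imread("pics/f_1.png")
big=cv2.resize(im[130:240,270:380],None,fx=5.4,fy=5.4,interpolation=cv2.INTER_CUBIC)
def L(P,col):
    p=(proj(np.array(P))-[270,130]+.5)*5.4
    cv2.polylines(big,[p.astype(np.int32)],True,col,1)
for zt,col in((.092,(0,255,0)),):
    L([bc+sx*.08*x+sy*.012*y+[0,0,zt] for sx,sy in((1,1),(1,-1),(-1,-1),(-1,1))],col)
    L([bc+.08*x+sy*.012*y+[0,0,z] for sy,z in((1,zt),(-1,zt),(-1,zt-.04),(1,zt-.04))],col)
t=np.array([.5503,.0425,.1064])
L([t+.0095*x+sy*.01*y+[0,0,z] for sy,z in((1,0),(-1,0),(-1,-.022),(1,-.022))],(0,0,255))
m=bc.copy()
L([m+sx*.085*x+sy*.03*y+[0,0,.052] for sx,sy in((1,1),(1,-1),(-1,-1),(-1,1))],(255,0,255))
cv2.imwrite("pics/f_c3.png",big)
```

```text
(no output)
```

View pics/f_c3.png

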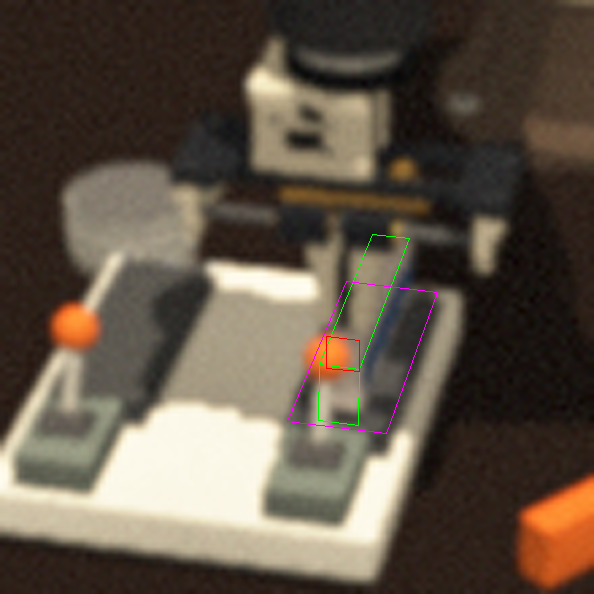

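```bash
cat >> h.py <<'E'
def proj(P,name="scene"):
    c=camera_info(name); W=np.linalg.inv(c["world_from_camera"])
    return cv2.projectPoints(np.atleast_2d(P).astype(float),cv2.Rodrigues(W[:3,:3])[0],W[:3,3],c["camera_matrix"],c["dist"])[0].reshape(-1,2)
E
python3 - <<'E'
from h import *
a=np.radians(12.4);x=np.array([np.cos(a),np.sin(a),0]);y=np.array([-x[1],x[0],0]);z=np.array([0,0,1.])
b=np.array([.490,.0288,0])
out=[]
for f in ("d_scene","f_1"):
    im=cv2.imread(f"pics/{f}.png"); S=9
    big=cv2.resize(im[165:215,315:355],None,fx=S,fy=S,interpolation=cv2.INTER_CUBIC)
    big2=big.copy()
    def L(P,col):
        p=(proj(np.array(P))-[315,165]+.5)*S; cv2.polylines(big2,[p.astype(np.int32)],True,col,1)
    L([b+sx*.08*x+sy*.012*y+.092*z for sx,sy in((1,1),(1,-1),(-1,-1),(-1,1))],(0,255,0))
    L([b+.08*x+sy*.012*y+h*z for sy,h in((1,.092),(-1,.092),(-1,.052),(1,.052))],(0,255,0))
    L([b+sx*.08*x+.012*y+h*z for sx,h in((1,.092),(-1,.092),(-1,.052),(1,.052))],(0,255,0))
    out+= [big,big2] if f[0]=="d" else []
    cv2.imwrite(f"pics/z_{f}.png",np.hstack([big,big2]))
E
```

```text
(no output)
```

View pics/z_d_scene.png

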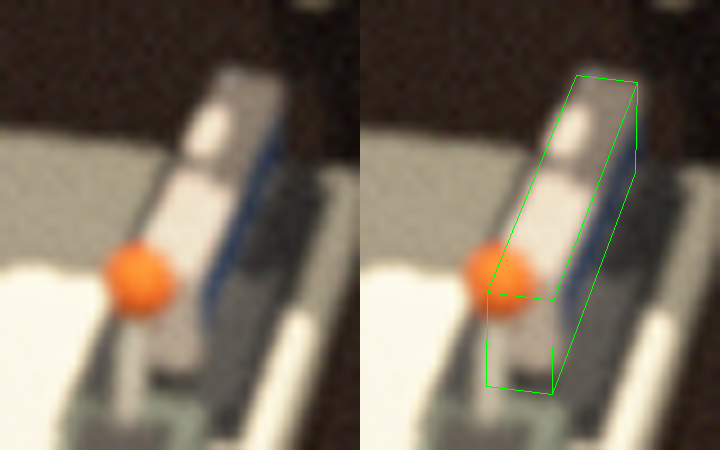

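View pics/z_f_1.png

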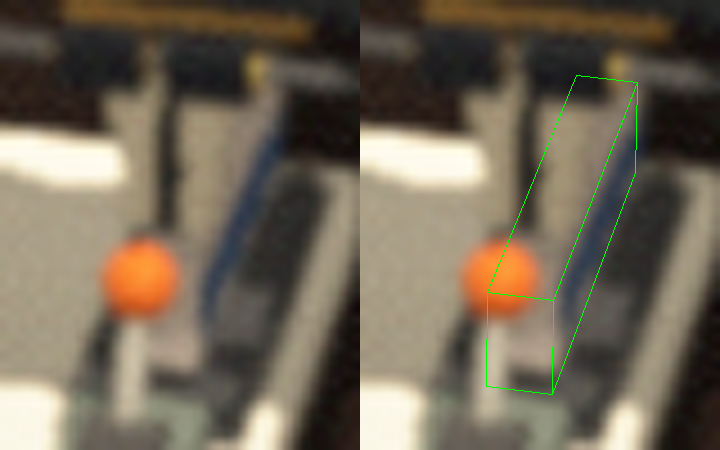

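Run:
```python
from h import *
a=np.radians(12.4);x=np.array([np.cos(a),np.sin(a),0]);y=np.array([-x[1],x[0],0]);z=np.array([0,0,1.])
t=np.array([.4909,.0293,.167])
for h in (0,-.01,-.022,-.03): print(h,proj([t+.0095*x+s*.036*y+h*z for s in(-1,1)]).round(1).tolist())
t=np.array([.5503,.0425,.1064])
for h in (0,-.01,-.022): print(h,proj([t+.0095*x+s*.01*y+h*z for s in(-1,1)]).round(1).tolist())
im=cv2.imread("pics/d_scene.png")
cv2.imwrite("pics/z2.png",cv2.resize(im[120:180,300:380],None,fx=9,fy=9,interpolation=cv2.INTER_CUBIC))
```

```text
0 [[326.2, 165.3], [348.1, 167.7]]
-0.01 [[326.2, 168.0], [348.0, 170.4]]
-0.022 [[326.2, 171.2], [347.9, 173.7]]
-0.03 [[326.1, 173.4], [347.8, 175.8]]
0 [[330.0, 191.8], [336.1, 192.5]]
-0.01 [[330.0, 194.5], [336.1, 195.2]]
-0.022 [[329.9, 197.6], [336.0, 198.4]]
```

View pics/z2.png

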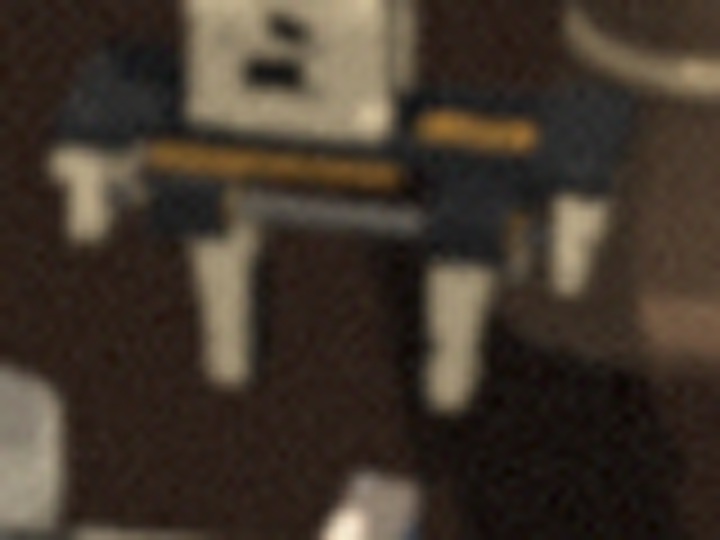

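Call:
{"method": "move_arm", "body": {"rows": [{"delta_pos": [0,0,-0.1],"delta_rot": [0,0,0],"hand": 0},{"delta_pos": [0,0,0],"delta_rot": [0,0,0],"hand": 0},{"delta_pos": [0,0,-0.1],"delta_rot": [0,0,0],"hand": 0},{"delta_pos": [0,0,0],"delta_rot": [0,0,0],"hand": 0},{"delta_pos": [0,0,-0.1],"delta_rot": [0,0,0],"hand": 0},{"delta_pos": [0,0,0],"delta_rot": [0,0,0],"hand": 0},{"delta_pos": [0,0,0],"delta_rot": [0,0,0],"hand": 0},{"delta_pos": [0,0,0],"delta_rot": [0,0,0],"hand": 0},{"delta_pos": [0,0,0],"delta_rot": [0,0,0],"hand": 0},{"delta_pos": [0,0,0],"delta_rot": [0,0,0],"hand": 0}]}}

```text
t: 19.75
eef_pos: [0.5503, 0.0425, 0.1034]
ee_rot: [3.142, 0.0, -2.923]
force: [-0.4, -0.1, -0.7]
width: 0.0001
```

Run:
```python
from h import *
s=get_state();print(s["eef_pos"],s["force"],s["q"])
cv2.imwrite("pics/g_w.png",grab_frame("wrist"));cv2.imwrite("pics/g_s.png",grab_frame("scene"))
im=cv2.imread("pics/g_s.png")
a=cv2.resize(im[160:210,310:360],None,fx=10,fy=10,interpolation=cv2.INTER_CUBIC);cv2.imwrite("pics/g_c.png",a)
im=cv2.imread("pics/g_w.png")
cv2.imwrite("pics/g_wc.png",cv2.resize(im[150:350,220:420],None,fx=3,fy=3,interpolation=cv2.INTER_CUBIC))
```

```text
[0.55028946 0.04251229 0.10338714] [-0.41527279 -0.06029352 -0.70074641] [ 4.32009262e-01  2.64571863e-01 -4.16341940e-01 -7.92692077e-06
 -8.89880361e-01 -1.78410258e+00]
```

View pics/g_c.png

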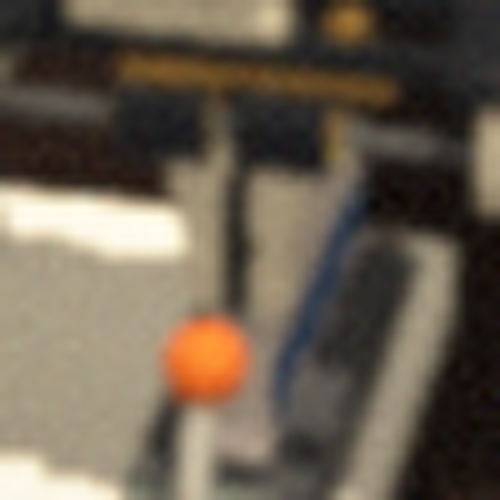

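View pics/g_wc.png

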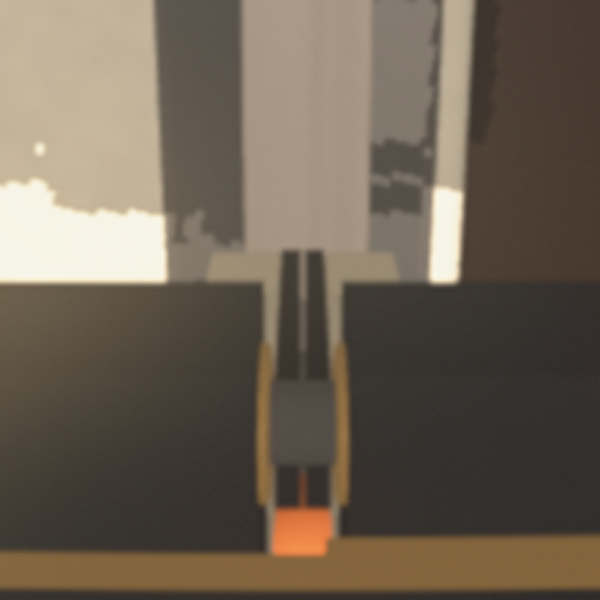

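Call:
{"method": "move_arm", "body": {"rows": [{"delta_pos": [0,0,-0.1],"delta_rot": [0,0,0],"hand": 0},{"delta_pos": [0,0,0],"delta_rot": [0,0,0],"hand": 0},{"delta_pos": [0,0,-0.1],"delta_rot": [0,0,0],"hand": 0},{"delta_pos": [0,0,0],"delta_rot": [0,0,0],"hand": 0},{"delta_pos": [0,0,-0.1],"delta_rot": [0,0,0],"hand": 0},{"delta_pos": [0,0,0],"delta_rot": [0,0,0],"hand": 0},{"delta_pos": [0,0,0],"delta_rot": [0,0,0],"hand": 0},{"delta_pos": [0,0,0],"delta_rot": [0,0,0],"hand": 0},{"delta_pos": [0,0,0],"delta_rot": [0,0,0],"hand": 0},{"delta_pos": [0,0,0],"delta_rot": [0,0,0],"hand": 0}]}}

```text
t: 20.85
eef_pos: [0.5503, 0.0425, 0.1004]
ee_rot: [-3.142, 0.0, -2.923]
force: [0.3, -0.2, -0.1]
width: 0.0007
```

Call:
{"method": "move_arm", "body": {"rows": [{"delta_pos": [0,0,-0.1],"delta_rot": [0,0,0],"hand": 0},{"delta_pos": [0,0,0],"delta_rot": [0,0,0],"hand": 0},{"delta_pos": [0,0,-0.1],"delta_rot": [0,0,0],"hand": 0},{"delta_pos": [0,0,0],"delta_rot": [0,0,0],"hand": 0},{"delta_pos": [0,0,-0.1],"delta_rot": [0,0,0],"hand": 0},{"delta_pos": [0,0,0],"delta_rot": [0,0,0],"hand": 0},{"delta_pos": [0,0,0],"delta_rot": [0,0,0],"hand": 0},{"delta_pos": [0,0,0],"delta_rot": [0,0,0],"hand": 0},{"delta_pos": [0,0,0],"delta_rot": [0,0,0],"hand": 0},{"delta_pos": [0,0,0],"delta_rot": [0,0,0],"hand": 0}]}}

```text
t: 21.85
eef_pos: [0.5503, 0.0425, 0.0974]
ee_rot: [-3.142, 0.0, -2.923]
force: [-0.5, 1.2, -0.5]
width: 0.0004
```

Run:
```python
from h import *
s=get_state();print(s["eef_pos"],s["force"],s["moment"])
im=grab_frame("scene");cv2.imwrite("pics/h_s.png",im)
a=cv2.resize(im[150:210,300:370],None,fx=8,fy=8,interpolation=cv2.INTER_CUBIC);cv2.imwrite("pics/h_c.png",a)
```

```text
[0.55031104 0.04253302 0.09739699] [-0.45079983  1.17032861 -0.50802558] [ 0.01020081  0.02727797 -0.00537641]
```

View pics/h_c.png

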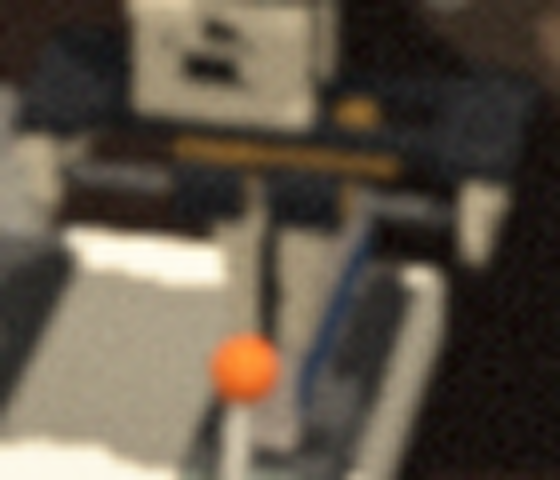

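Call:
{"method": "move_arm", "body": {"rows": [{"delta_pos": [0,0,-0.1],"delta_rot": [0,0,0],"hand": 0},{"delta_pos": [0,0,0],"delta_rot": [0,0,0],"hand": 0},{"delta_pos": [0,0,-0.1],"delta_rot": [0,0,0],"hand": 0},{"delta_pos": [0,0,0],"delta_rot": [0,0,0],"hand": 0},{"delta_pos": [0,0,-0.1],"delta_rot": [0,0,0],"hand": 0},{"delta_pos": [0,0,0],"delta_rot": [0,0,0],"hand": 0},{"delta_pos": [0,0,0],"delta_rot": [0,0,0],"hand": 0},{"delta_pos": [0,0,0],"delta_rot": [0,0,0],"hand": 0},{"delta_pos": [0,0,0],"delta_rot": [0,0,0],"hand": 0},{"delta_pos": [0,0,0],"delta_rot": [0,0,0],"hand": 0}]}}

```text
t: 22.9
eef_pos: [0.5503, 0.0425, 0.0944]
ee_rot: [3.142, -0.0, -2.923]
force: [0.7, -0.0, 1.0]
width: 0.0004
```

Call:
{"method": "move_arm", "body": {"rows": [{"delta_pos": [0,0,-0.1],"delta_rot": [0,0,0],"hand": 0},{"delta_pos": [0,0,0],"delta_rot": [0,0,0],"hand": 0},{"delta_pos": [0,0,-0.1],"delta_rot": [0,0,0],"hand": 0},{"delta_pos": [0,0,0],"delta_rot": [0,0,0],"hand": 0},{"delta_pos": [0,0,-0.1],"delta_rot": [0,0,0],"hand": 0},{"delta_pos": [0,0,0],"delta_rot": [0,0,0],"hand": 0},{"delta_pos": [0,0,0],"delta_rot": [0,0,0],"hand": 0},{"delta_pos": [0,0,0],"delta_rot": [0,0,0],"hand": 0},{"delta_pos": [0,0,0],"delta_rot": [0,0,0],"hand": 0},{"delta_pos": [0,0,0],"delta_rot": [0,0,0],"hand": 0}]}}

```text
t: 23.9
eef_pos: [0.5503, 0.0425, 0.0914]
ee_rot: [3.142, 0.0, -2.923]
force: [0.1, -0.2, -0.4]
width: 0.0004
```

Call:
{"method": "move_arm", "body": {"rows": [{"delta_pos": [0,0,-0.1],"delta_rot": [0,0,0],"hand": 0},{"delta_pos": [0,0,0],"delta_rot": [0,0,0],"hand": 0},{"delta_pos": [0,0,-0.1],"delta_rot": [0,0,0],"hand": 0},{"delta_pos": [0,0,0],"delta_rot": [0,0,0],"hand": 0},{"delta_pos": [0,0,-0.1],"delta_rot": [0,0,0],"hand": 0},{"delta_pos": [0,0,0],"delta_rot": [0,0,0],"hand": 0},{"delta_pos": [0,0,0],"delta_rot": [0,0,0],"hand": 0},{"delta_pos": [0,0,0],"delta_rot": [0,0,0],"hand": 0},{"delta_pos": [0,0,0],"delta_rot": [0,0,0],"hand": 0},{"delta_pos": [0,0,0],"delta_rot": [0,0,0],"hand": 0}]}}

```text
t: 24.9
eef_pos: [0.5503, 0.0425, 0.0884]
ee_rot: [-3.142, 0.0, -2.923]
force: [-0.6, -0.2, 0.3]
width: 0.0001
```

Run:
```python
from h import *
s=get_state();print(s["eef_pos"],s["force"],s["moment"])
im=grab_frame("scene");cv2.imwrite("pics/i_s.png",im)
a=cv2.resize(im[150:210,300:370],None,fx=8,fy=8,interpolation=cv2.INTER_CUBIC);cv2.imwrite("pics/i_c.png",a)
cv2.imwrite("pics/i_w.png",grab_frame("wrist"))
```

```text
[0.55031873 0.04251906 0.08837571] [-0.6281454  -0.22533181  0.28734118] [-0.03548395 -0.02040149  0.00072078]
```

View pics/i_c.png

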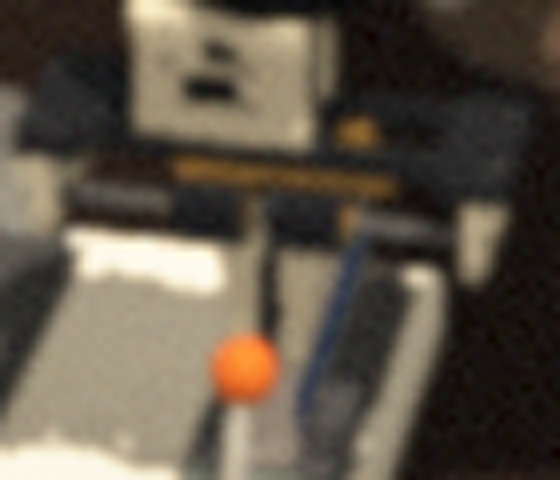

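View pics/i_w.png

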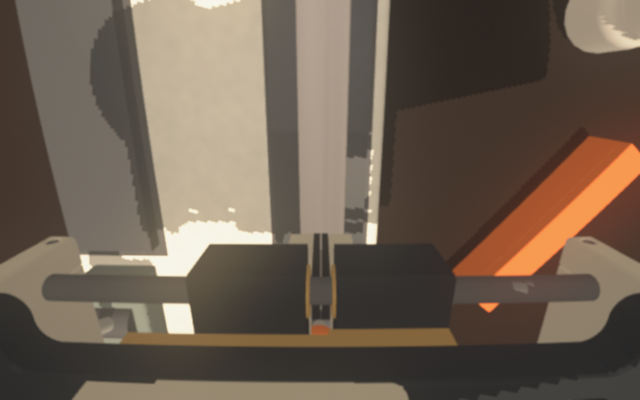

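Call:
{"method": "move_arm", "body": {"rows": [{"delta_pos": [0,0,-0.1],"delta_rot": [0,0,0],"hand": 0},{"delta_pos": [0,0,0],"delta_rot": [0,0,0],"hand": 0},{"delta_pos": [0,0,-0.1],"delta_rot": [0,0,0],"hand": 0},{"delta_pos": [0,0,0],"delta_rot": [0,0,0],"hand": 0},{"delta_pos": [0,0,0],"delta_rot": [0,0,0],"hand": 0},{"delta_pos": [0,0,0],"delta_rot": [0,0,0],"hand": 0},{"delta_pos": [0,0,0],"delta_rot": [0,0,0],"hand": 0},{"delta_pos": [0,0,0],"delta_rot": [0,0,0],"hand": 0},{"delta_pos": [0,0,0],"delta_rot": [0,0,0],"hand": 0},{"delta_pos": [0,0,0],"delta_rot": [0,0,0],"hand": 0}]}}

```text
t: 26.0
eef_pos: [0.5505, 0.0425, 0.0878]
ee_rot: [-3.141, 0.001, -2.922]
force: [-4.9, 1.1, 13.6]
width: 0.0005
```

Contact came only at a TCP height of 88 mm. The real fingertips are therefore about 28 mm further back than the nominal geometry says, and both cameras agree. The bar's far end visibly sank under the finger before the force rose. Next is the near end.

Call:
{"method": "move_arm", "body": {"rows": [{"delta_pos": [0,0,0.5],"delta_rot": [0,0,0],"hand": 0},{"delta_pos": [0,0,1.7],"delta_rot": [0,0,0],"hand": 0},{"delta_pos": [-2.5,-0.6,0],"delta_rot": [0,0,0],"hand": 0},{"delta_pos": [-2.5,-0.5,0],"delta_rot": [0,0,0],"hand": 0},{"delta_pos": [-2.5,-0.5,0],"delta_rot": [0,0,0],"hand": 0},{"delta_pos": [-2.5,-0.6,0],"delta_rot": [0,0,0],"hand": 0},{"delta_pos": [-1.7,-0.4,0],"delta_rot": [0,0,0],"hand": 0},{"delta_pos": [0,0,-0.6],"delta_rot": [0,0,0],"hand": 0},{"delta_pos": [0,0,0],"delta_rot": [0,0,0],"hand": 0},{"delta_pos": [0,0,0],"delta_rot": [0,0,0],"hand": 0}]}}

```text
t: 27.0
eef_pos: [0.4339, 0.0167, 0.1024]
ee_rot: [-3.141, 0.0, -2.923]
force: [0.3, 0.5, 0.1]
width: 0.0002
```

Run:
```python
from h import *
s=get_state();print(s["eef_pos"],s["force"],s["moment"])
im=grab_frame("scene");cv2.imwrite("pics/j_s.png",im)
a=cv2.resize(im[150:210,300:370],None,fx=8,fy=8,interpolation=cv2.INTER_CUBIC);cv2.imwrite("pics/j_c.png",a)
```

```text
[0.43394817 0.01673299 0.10237543] [0.31084736 0.48369087 0.10141601] [ 0.03183012 -0.02078734 -0.02970122]
```

View pics/j_c.png

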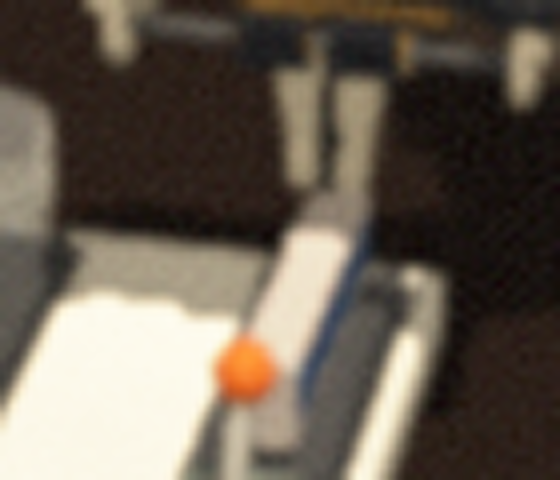

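Call:
{"method": "move_arm", "body": {"rows": [{"delta_pos": [0,0,-0.1],"delta_rot": [0,0,0],"hand": 0},{"delta_pos": [0,0,-0.1],"delta_rot": [0,0,0],"hand": 0},{"delta_pos": [0,0,-0.1],"delta_rot": [0,0,0],"hand": 0},{"delta_pos": [0,0,-0.1],"delta_rot": [0,0,0],"hand": 0},{"delta_pos": [0,0,-0.1],"delta_rot": [0,0,0],"hand": 0},{"delta_pos": [0,0,-0.1],"delta_rot": [0,0,0],"hand": 0},{"delta_pos": [0,0,-0.1],"delta_rot": [0,0,0],"hand": 0},{"delta_pos": [0,0,-0.1],"delta_rot": [0,0,0],"hand": 0},{"delta_pos": [0,0,0],"delta_rot": [0,0,0],"hand": 0},{"delta_pos": [0,0,0],"delta_rot": [0,0,0],"hand": 0}]}}

```text
t: 28.05
eef_pos: [0.4333, 0.0165, 0.0944]
ee_rot: [-3.142, 0.0, -2.923]
force: [0.3, 0.2, 0.1]
width: 0.0004
```

Call:
{"method": "move_arm", "body": {"rows": [{"delta_pos": [0,0,-0.1],"delta_rot": [0,0,0],"hand": 0},{"delta_pos": [0,0,-0.1],"delta_rot": [0,0,0],"hand": 0},{"delta_pos": [0,0,-0.1],"delta_rot": [0,0,0],"hand": 0},{"delta_pos": [0,0,-0.1],"delta_rot": [0,0,0],"hand": 0},{"delta_pos": [0,0,-0.1],"delta_rot": [0,0,0],"hand": 0},{"delta_pos": [0,0,-0.1],"delta_rot": [0,0,0],"hand": 0},{"delta_pos": [0,0,0],"delta_rot": [0,0,0],"hand": 0},{"delta_pos": [0,0,0],"delta_rot": [0,0,0],"hand": 0},{"delta_pos": [0,0,0],"delta_rot": [0,0,0],"hand": 0},{"delta_pos": [0,0,0],"delta_rot": [0,0,0],"hand": 0}]}}

```text
t: 29.05
eef_pos: [0.4333, 0.0165, 0.0884]
ee_rot: [3.142, 0.0, -2.923]
force: [0.0, -0.2, 0.7]
width: 0.0003
```

Call:
{"method": "move_arm", "body": {"rows": [{"delta_pos": [0,0,-0.1],"delta_rot": [0,0,0],"hand": 0},{"delta_pos": [0,0,0],"delta_rot": [0,0,0],"hand": 0},{"delta_pos": [0,0,-0.1],"delta_rot": [0,0,0],"hand": 0},{"delta_pos": [0,0,0],"delta_rot": [0,0,0],"hand": 0},{"delta_pos": [0,0,0],"delta_rot": [0,0,0],"hand": 0},{"delta_pos": [0,0,0],"delta_rot": [0,0,0],"hand": 0},{"delta_pos": [0,0,0],"delta_rot": [0,0,0],"hand": 0},{"delta_pos": [0,0,0],"delta_rot": [0,0,0],"hand": 0},{"delta_pos": [0,0,0],"delta_rot": [0,0,0],"hand": 0},{"delta_pos": [0,0,0],"delta_rot": [0,0,0],"hand": 0}]}}

```text
t: 30.05
eef_pos: [0.4334, 0.0165, 0.0877]
ee_rot: [-3.141, 0.001, -2.922]
force: [-6.9, 1.0, 19.6]
width: 0.0004
```

Run:
```python
from h import *
s=get_state();print(s["eef_pos"],s["force"],s["moment"])
im=grab_frame("scene");cv2.imwrite("pics/k_s.png",im)
a=cv2.resize(im[150:210,300:370],None,fx=8,fy=8,interpolation=cv2.INTER_CUBIC);cv2.imwrite("pics/k_c.png",a)
```

```text
[0.43342216 0.01648234 0.08768726] [-6.90032964  0.97226572 19.63420458] [0.30035693 2.83158059 0.01597491]
```

View pics/k_c.png

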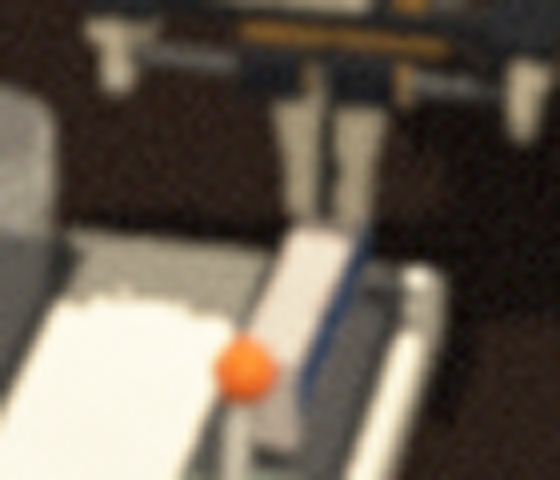

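Both ends stop at the same height, about 0.0877, so I'll compare the bar's far end sub-pixel across frames to see whether it moved.

Run:
```python
from h import *
F={k:cv2.imread(f"pics/{k}.png") for k in ("d_scene","e_scene","f_1","h_s","i_s","j_s","k_s")}
def sh(a,b,r):
    y0,y1,x0,x1=r
    # template match, upsampled
    T=cv2.resize(a[y0:y1,x0:x1],None,fx=8,fy=8,interpolation=cv2.INTER_CUBIC)
    S=cv2.resize(b[y0-5:y1+5,x0-5:x1+5],None,fx=8,fy=8,interpolation=cv2.INTER_CUBIC)
    m=cv2.matchTemplate(S,T,cv2.TM_CCOEFF_NORMED);_,v,_,p=cv2.minMaxLoc(m); return (p[0]/8-5,p[1]/8-5,round(v,3))
for k in F: print(k,"farbottom",sh(F["j_s"],F[k],(200,209,332,341)),"stripe end",sh(F["j_s"],F[k],(190,204,335,345)),"lever block ref",sh(F["j_s"],F[k],(205,220,318,328)))
rows=[cv2.resize(F[k][170:212,322:352],None,fx=8,fy=8,interpolation=cv2.INTER_CUBIC) for k in("d_scene","j_s","k_s")]
cv2.imwrite("pics/cmp.png",np.hstack(rows))
```

```text
d_scene farbottom (0.0, 0.0, 0.993) stripe end (0.0, -0.125, 0.975) lever block ref (0.0, 0.0, 0.999)
e_scene farbottom (-0.125, 0.0, 0.962) stripe end (1.875, -5.0, 0.904) lever block ref (-1.0, 2.5, 0.914)
f_1 farbottom (0.0, 0.0, 0.949) stripe end (1.875, -5.0, 0.912) lever block ref (-1.0, 2.625, 0.906)
h_s farbottom (-0.125, -0.125, 0.935) stripe end (1.875, -5.0, 0.914) lever block ref (-1.125, 3.375, 0.896)
i_s farbottom (-4.125, 5.0, 0.739) stripe end (2.25, -5.0, 0.928) lever block ref (-1.125, 3.5, 0.894)
j_s farbottom (0.0, 0.0, 0.998) stripe end (0.0, 0.0, 0.999) lever block ref (0.0, 0.0, 0.999)
k_s farbottom (0.125, -0.125, 0.986) stripe end (0.0, -0.25, 0.997) lever block ref (0.0, 0.0, 0.999)
```

View pics/cmp.png

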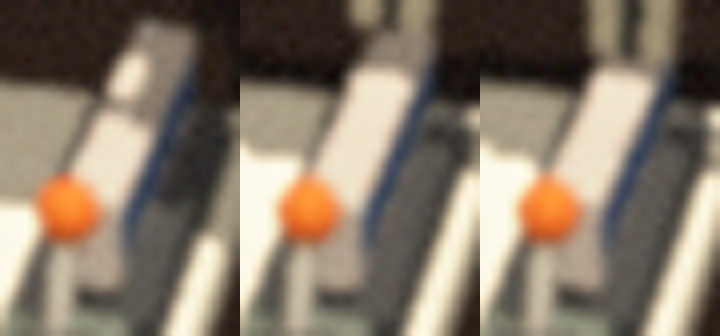

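Run:
```python
from h import *
F=[cv2.imread(f"pics/{k}.png") for k in ("h_s","i_s","k_s")]
cv2.imwrite("pics/cmp2.png",np.hstack([cv2.resize(f[190:214,326:348],None,fx=12,fy=12,interpolation=cv2.INTER_CUBIC) for f in F]))
```

```text
(no output)
```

View pics/cmp2.png

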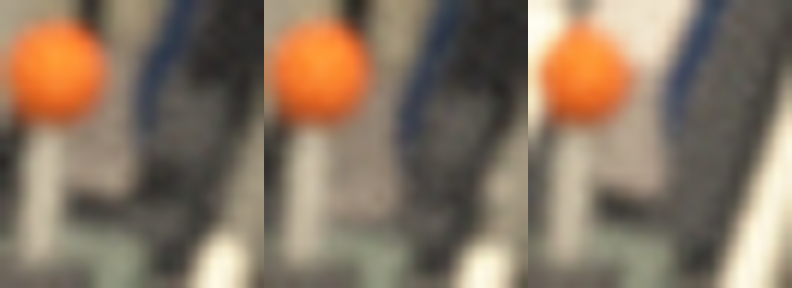

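In frame i, with the far end pressed, the gap under that end closes. In h (before) and k (near end pressed) the gap is open again. So the bar rocks: the left deck is bowed and the right one is sound. I'll re-grip lower to allow for the finger offset and carry the bar to the right deck.

Call:
{"method": "move_arm", "body": {"rows": [{"delta_pos": [0,0,0.8],"delta_rot": [0,0,0],"hand": 0},{"delta_pos": [0,0,3.6],"delta_rot": [0,0,0],"hand": 0},{"delta_pos": [2.8,0.6,0],"delta_rot": [0,0,0],"hand": 7},{"delta_pos": [2.9,0.6,0],"delta_rot": [0,0,0],"hand": 7},{"delta_pos": [0,0,0],"delta_rot": [0,0,0],"hand": 7},{"delta_pos": [0,0,0],"delta_rot": [0,0,0],"hand": 7},{"delta_pos": [0,0,-1.5],"delta_rot": [0,0,0],"hand": 7},{"delta_pos": [0,0,-1.5],"delta_rot": [0,0,0],"hand": 7},{"delta_pos": [0,0,-1.5],"delta_rot": [0,0,0],"hand": 7},{"delta_pos": [0,0,-1.0],"delta_rot": [0,0,0],"hand": 7}]}}

```text
t: 31.1
eef_pos: [0.4889, 0.0281, 0.0744]
ee_rot: [-3.142, -0.001, -2.923]
force: [0.1, 0.4, 0.8]
width: 0.0587
```

Call:
{"method": "move_arm", "body": {"force": 25, "rows": [{"delta_pos": [0,0,-1.0],"delta_rot": [0,0,0],"hand": 7},{"delta_pos": [0,0,-0.5],"delta_rot": [0,0,0],"hand": 7},{"delta_pos": [0,0,0],"delta_rot": [0,0,0],"hand": 2.0},{"delta_pos": [0,0,0],"delta_rot": [0,0,0],"hand": 2.0},{"delta_pos": [0,0,0],"delta_rot": [0,0,0],"hand": 2.0},{"delta_pos": [0,0,0],"delta_rot": [0,0,0],"hand": 2.0},{"delta_pos": [0,0,0],"delta_rot": [0,0,0],"hand": 2.0},{"delta_pos": [0,0,0],"delta_rot": [0,0,0],"hand": 2.0},{"delta_pos": [0,0,0],"delta_rot": [0,0,0],"hand": 2.0},{"delta_pos": [0,0,0],"delta_rot": [0,0,0],"hand": 2.0}]}}

```text
t: 32.1
eef_pos: [0.4904, 0.0286, 0.0605]
ee_rot: [3.142, 0.0, -2.923]
force: [-0.5, 1.3, 1.7]
width: 0.024
```

Call:
{"method": "move_arm", "body": {"rows": [{"delta_pos": [0,0,1.0],"delta_rot": [0,0,0],"hand": 2.0},{"delta_pos": [0,0,2.0],"delta_rot": [0,0,0],"hand": 2.0},{"delta_pos": [0,0,2.0],"delta_rot": [0,0,0],"hand": 2.0},{"delta_pos": [0,0,1.0],"delta_rot": [0,0,0],"hand": 2.0},{"delta_pos": [0.7,-2.9,0],"delta_rot": [0,0,0],"hand": 2.0},{"delta_pos": [0.7,-3.0,0],"delta_rot": [0,0,0],"hand": 2.0},{"delta_pos": [0.7,-3.0,0],"delta_rot": [0,0,0],"hand": 2.0},{"delta_pos": [0.7,-3.0,0],"delta_rot": [0,0,0],"hand": 2.0},{"delta_pos": [0.5,-2.7,0],"delta_rot": [0,0,0],"hand": 2.0},{"delta_pos": [0,0,0],"delta_rot": [0,0,0],"hand": 2.0}]}}

```text
t: 33.1
eef_pos: [0.5232, -0.12, 0.1199]
ee_rot: [-3.141, -0.001, -2.926]
force: [-1.1, 0.8, -2.1]
width: 0.0239
```

Run:
```python
from h import *
s=get_state();print(s["eef_pos"],s["ee_rot"],s["force"])
cv2.imwrite("pics/l_w.png",grab_frame("wrist"));im=grab_frame("scene");cv2.imwrite("pics/l_s.png",im)
cv2.imwrite("pics/l_c.png",cv2.resize(im[130:240,240:380],None,fx=5,fy=5,interpolation=cv2.INTER_CUBIC))
```

```text
[ 0.52315842 -0.11996331  0.11993177] [-3.14148009e+00 -1.09467041e-03 -2.92569500e+00] [-1.10116314  0.80801053 -2.13846073]
```

View pics/l_c.png

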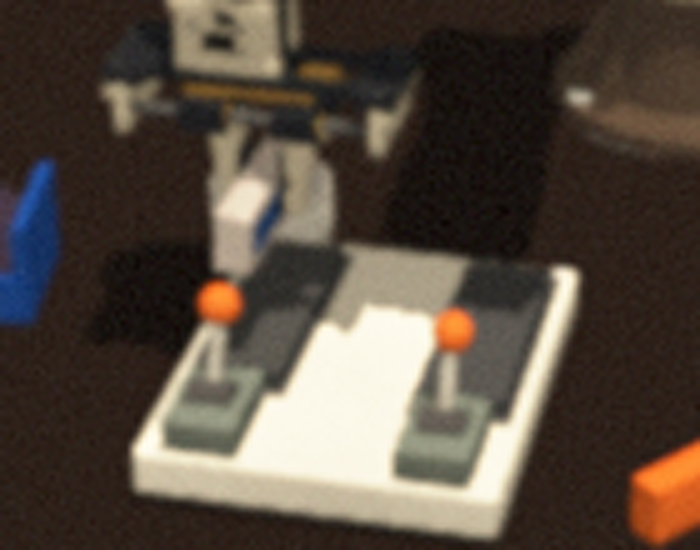

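View pics/l_w.png

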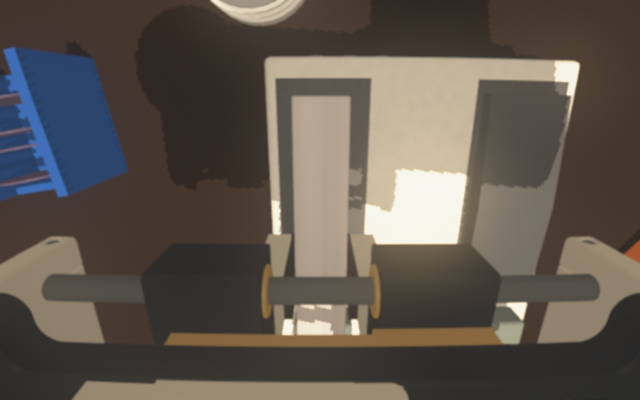

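Call:
{"method": "move_arm", "body": {"rows": [{"delta_pos": [0,0,-1.0],"delta_rot": [-0.35,1.65,0],"hand": 2.0},{"delta_pos": [0,0,-1.2],"delta_rot": [-0.35,1.65,0],"hand": 2.0},{"delta_pos": [0,0,-1.2],"delta_rot": [0,0,0],"hand": 2.0},{"delta_pos": [0,0,-1.0],"delta_rot": [0,0,0],"hand": 2.0},{"delta_pos": [0,0,-0.5],"delta_rot": [0,0,0],"hand": 2.0},{"delta_pos": [0,0,-0.3],"delta_rot": [0,0,0],"hand": 2.0},{"delta_pos": [0,0,-0.2],"delta_rot": [0,0,0],"hand": 2.0},{"delta_pos": [0,0,-0.1],"delta_rot": [0,0,0],"hand": 2.0},{"delta_pos": [0,0,0],"delta_rot": [0,0,0],"hand": 2.0},{"delta_pos": [0,0,0],"delta_rot": [0,0,0],"hand": 2.0}]}}

```text
t: 34.2
eef_pos: [0.5235, -0.1175, 0.0658]
ee_rot: [3.141, -0.058, -2.923]
force: [-0.5, -0.0, -2.6]
width: 0.0239
```

Run:
```python
from h import *
s=get_state();print(s["eef_pos"],s["ee_rot"],s["force"])
im=grab_frame("scene");cv2.imwrite("pics/m_s.png",im)
cv2.imwrite("pics/m_c.png",cv2.resize(im[160:220,260:330],None,fx=9,fy=9,interpolation=cv2.INTER_CUBIC))
```

```text
[ 0.52353121 -0.1175259   0.06576324] [ 3.14112458 -0.05807894 -2.92295953] [-0.50224361 -0.00615292 -2.5659482 ]
```

View pics/m_c.png

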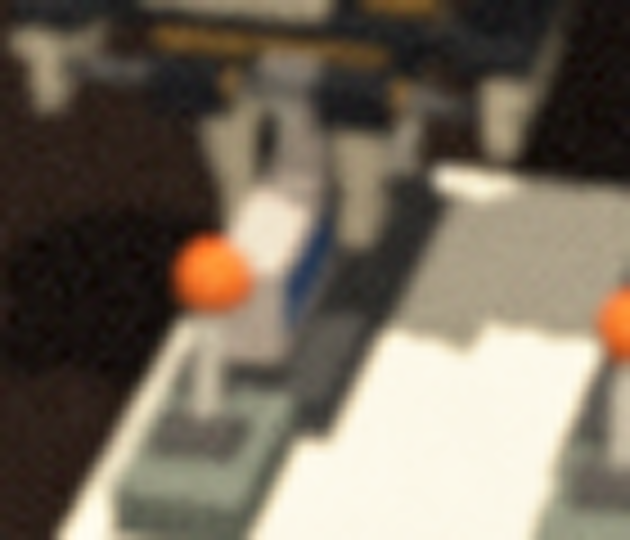

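Call:
{"method": "move_arm", "body": {"rows": [{"delta_pos": [0,0,-0.1],"delta_rot": [0,0,0],"hand": 2.0},{"delta_pos": [0,0,-0.1],"delta_rot": [0,0,0],"hand": 2.0},{"delta_pos": [0,0,-0.1],"delta_rot": [0,0,0],"hand": 2.0},{"delta_pos": [0,0,-0.1],"delta_rot": [0,0,0],"hand": 2.0},{"delta_pos": [0,0,-0.1],"delta_rot": [0,0,0],"hand": 2.0},{"delta_pos": [0,0,-0.1],"delta_rot": [0,0,0],"hand": 2.0},{"delta_pos": [0,0,-0.1],"delta_rot": [0,0,0],"hand": 2.0},{"delta_pos": [0,0,-0.1],"delta_rot": [0,0,0],"hand": 2.0},{"delta_pos": [0,0,0],"delta_rot": [0,0,0],"hand": 2.0},{"delta_pos": [0,0,0],"delta_rot": [0,0,0],"hand": 2.0}]}}

```text
t: 35.25
eef_pos: [0.5233, -0.1175, 0.0573]
ee_rot: [3.141, -0.059, -2.923]
force: [-0.6, 0.2, -1.9]
width: 0.0239
```

Call:
{"method": "move_arm", "body": {"rows": [{"delta_pos": [0,0,-0.1],"delta_rot": [0,0,0],"hand": 2.0},{"delta_pos": [0,0,0],"delta_rot": [0,0,0],"hand": 2.0},{"delta_pos": [0,0,-0.1],"delta_rot": [0,0,0],"hand": 2.0},{"delta_pos": [0,0,0],"delta_rot": [0,0,0],"hand": 2.0},{"delta_pos": [0,0,0],"delta_rot": [0,0,0],"hand": 2.0},{"delta_pos": [0,0,0],"delta_rot": [0,0,0],"hand": 2.0},{"delta_pos": [0,0,0],"delta_rot": [0,0,0],"hand": 2.0},{"delta_pos": [0,0,0],"delta_rot": [0,0,0],"hand": 2.0},{"delta_pos": [0,0,0],"delta_rot": [0,0,0],"hand": 2.0},{"delta_pos": [0,0,0],"delta_rot": [0,0,0],"hand": 2.0}]}}

```text
t: 36.25
eef_pos: [0.5233, -0.1175, 0.0556]
ee_rot: [3.141, -0.059, -2.923]
force: [-3.5, 0.3, 5.2]
width: 0.0239
```

Call:
{"method": "move_arm", "body": {"rows": [{"delta_pos": [0,0,0],"delta_rot": [0,0,0],"hand": 3.0},{"delta_pos": [0,0,0],"delta_rot": [0,0,0],"hand": 4.0},{"delta_pos": [0,0,0],"delta_rot": [0,0,0],"hand": 6.0},{"delta_pos": [0,0,0],"delta_rot": [0,0,0],"hand": 6.0},{"delta_pos": [0,0,0],"delta_rot": [0,0,0],"hand": 6.0},{"delta_pos": [0,0,2.0],"delta_rot": [0,0,0],"hand": 6.0},{"delta_pos": [0,0,3.0],"delta_rot": [0,0,0],"hand": 6.0},{"delta_pos": [0,0,3.0],"delta_rot": [0.35,-1.65,0],"hand": 6.0},{"delta_pos": [0,0,3.0],"delta_rot": [0.35,-1.65,0],"hand": 6.0},{"delta_pos": [0,0,0],"delta_rot": [0,0,0],"hand": 6.0}]}}

```text
t: 37.25
eef_pos: [0.5254, -0.1176, 0.1699]
ee_rot: [-3.14, 0.008, -2.922]
force: [0.9, 0.9, 0.7]
width: 0.0596
```

Run:
```python
from h import *
s=get_state();print(s["eef_pos"],s["ee_rot"],s["force"])
im=grab_frame("scene");cv2.imwrite("pics/n_s.png",im)
cv2.imwrite("pics/n_c.png",cv2.resize(im[150:230,250:350],None,fx=7,fy=7,interpolation=cv2.INTER_CUBIC))
cv2.imwrite("pics/n_w.png",grab_frame("wrist"))
```

```text
[ 0.52535519 -0.11764119  0.16989844] [-3.13999909  0.00821336 -2.92239243] [0.94351747 0.94118241 0.66528232]
```

View pics/n_c.png

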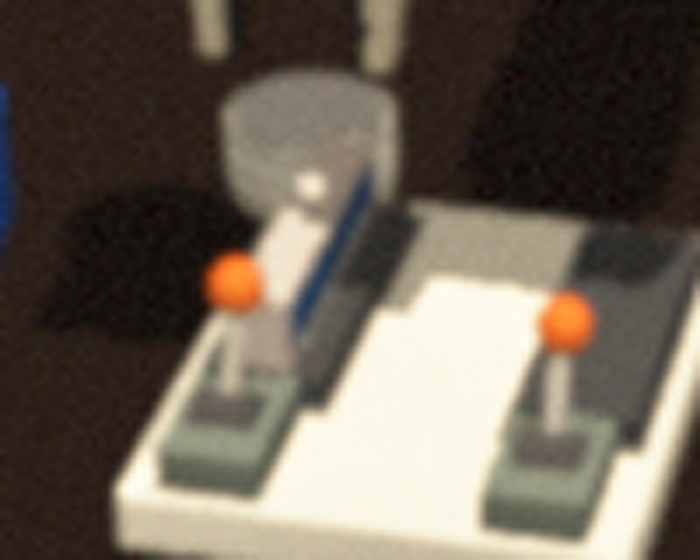

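View pics/n_w.png

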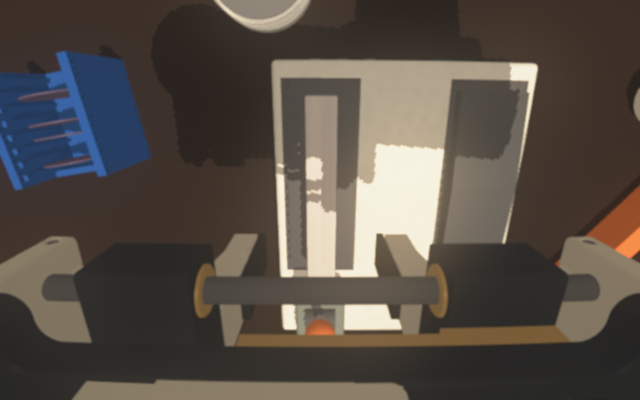

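The bar lies flat on the right deck: there is no gap under its far end, and in the wrist view it is centred (bar 305–338, deck 281–360). Next I push the left lever.

Call:
{"method": "move_arm", "body": {"rows": [{"delta_pos": [0.7,3.2,0],"delta_rot": [0,0,0],"hand": 0},{"delta_pos": [0.7,3.2,0],"delta_rot": [0,0,0],"hand": 0},{"delta_pos": [0.7,3.3,0],"delta_rot": [0,0,0],"hand": 0},{"delta_pos": [0.7,3.3,0],"delta_rot": [0,0,0],"hand": 0},{"delta_pos": [0.8,3.2,0],"delta_rot": [0,0,0],"hand": 0},{"delta_pos": [0,0,-2.0],"delta_rot": [0,0,0],"hand": 0},{"delta_pos": [0,0,-2.0],"delta_rot": [0,0,0],"hand": 0},{"delta_pos": [0,0,-2.0],"delta_rot": [0,0,0],"hand": 0},{"delta_pos": [0,0,-1.0],"delta_rot": [0,0,0],"hand": 0},{"delta_pos": [0,0,-0.6],"delta_rot": [0,0,0],"hand": 0}]}}

```text
t: 38.35
eef_pos: [0.5585, 0.0442, 0.0876]
ee_rot: [-3.141, -0.003, -2.923]
force: [0.6, -0.3, 0.8]
width: 0.0006
```

Run:
```python
from h import *
s=get_state();print(s["eef_pos"],s["ee_rot"],s["force"])
im=grab_frame("scene");cv2.imwrite("pics/o_s.png",im)
cv2.imwrite("pics/o_c.png",cv2.resize(im[140:230,260:370],None,fx=7,fy=6.5,interpolation=cv2.INTER_CUBIC))
```

```text
[0.5584913 0.04418   0.0875644] [-3.14102137e+00 -3.06232602e-03 -2.92298771e+00] [ 0.61380594 -0.32587192  0.79854181]
```

View pics/o_c.png

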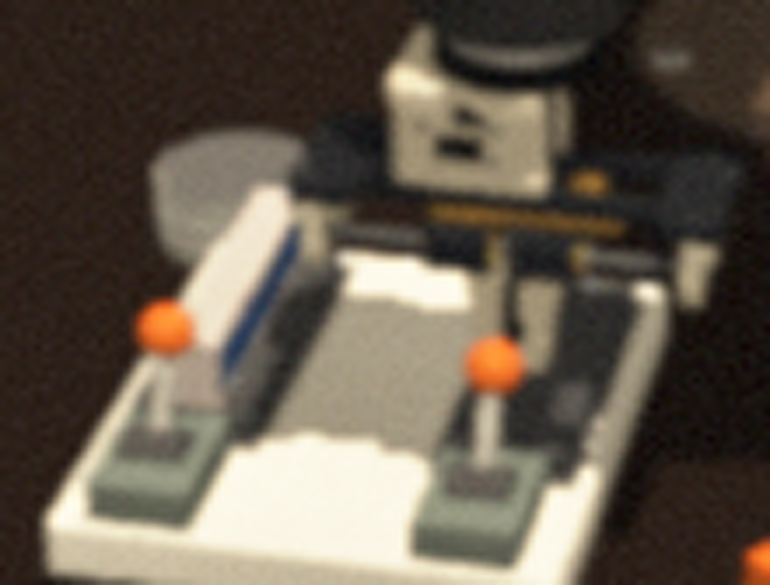

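Call:
{"method": "move_arm", "body": {"rows": [{"delta_pos": [0,0,0.6],"delta_rot": [0,0,0],"hand": 0},{"delta_pos": [0.8,0.18,0],"delta_rot": [0,0,0],"hand": 0},{"delta_pos": [0.8,0.18,0],"delta_rot": [0,0,0],"hand": 0},{"delta_pos": [0.8,0.18,0],"delta_rot": [0,0,0],"hand": 0},{"delta_pos": [0.8,0.18,0],"delta_rot": [0,0,0],"hand": 0},{"delta_pos": [0.8,0.18,0],"delta_rot": [0,0,0],"hand": 0},{"delta_pos": [0.8,0.18,0],"delta_rot": [0,0,0],"hand": 0},{"delta_pos": [0.8,0.18,0],"delta_rot": [0,0,0],"hand": 0},{"delta_pos": [0.8,0.18,0],"delta_rot": [0,0,0],"hand": 0},{"delta_pos": [0.5,0.1,0],"delta_rot": [0,0,0],"hand": 0}]}}

```text
t: 39.4
eef_pos: [0.6289, 0.0601, 0.0949]
ee_rot: [3.142, -0.001, -2.923]
force: [-1.1, -0.5, -0.8]
width: 0.0005
```

Run:
```python
from h import *
s=get_state();print(s["eef_pos"],s["ee_rot"],s["force"])
im=grab_frame("scene");cv2.imwrite("pics/p_s.png",im)
cv2.imwrite("pics/p_c.png",cv2.resize(im[140:230,260:370],None,fx=7,fy=6.5,interpolation=cv2.INTER_CUBIC))
```

```text
[0.62885759 0.06007608 0.09490139] [ 3.14156253e+00 -6.03620192e-04 -2.92302251e+00] [-1.10172497 -0.53857556 -0.84216402]
```

View pics/p_c.png

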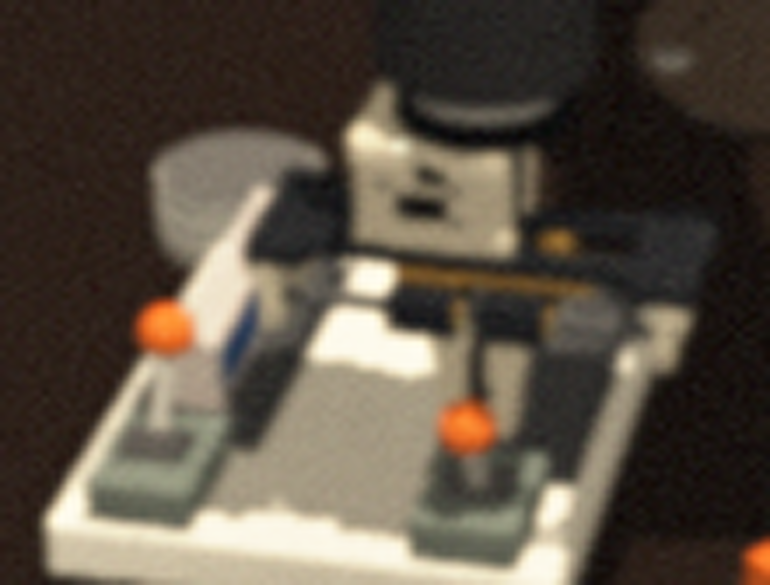

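Call:
{"method": "move_arm", "body": {"rows": [{"delta_pos": [0.1,0,0],"delta_rot": [0,0,0],"hand": 0},{"delta_pos": [0.1,0,0],"delta_rot": [0,0,0],"hand": 0},{"delta_pos": [0,0,0],"delta_rot": [0,0,0],"hand": 0},{"delta_pos": [0,0,0],"delta_rot": [0,0,0],"hand": 0},{"delta_pos": [0,0,0],"delta_rot": [0,0,0],"hand": 0},{"delta_pos": [0,0,0],"delta_rot": [0,0,0],"hand": 0},{"delta_pos": [0,0,0],"delta_rot": [0,0,0],"hand": 0},{"delta_pos": [0,0,0],"delta_rot": [0,0,0],"hand": 0},{"delta_pos": [0,0,0],"delta_rot": [0,0,0],"hand": 0},{"delta_pos": [0,0,0],"delta_rot": [0,0,0],"hand": 0}]}}

```text
t: 40.45
eef_pos: [0.6303, 0.0599, 0.0954]
ee_rot: [3.142, 0.0, -2.923]
force: [-0.4, -1.0, -0.2]
width: 0.0004
```

Call:
{"method": "move_arm", "body": {"rows": [{"delta_pos": [0.2,0.1,0],"delta_rot": [0,0,0],"hand": 0},{"delta_pos": [0,0,0],"delta_rot": [0,0,0],"hand": 0},{"delta_pos": [0,0,0],"delta_rot": [0,0,0],"hand": 0},{"delta_pos": [-2,-0.4,0],"delta_rot": [0,0,0],"hand": 0},{"delta_pos": [-3,-0.7,0],"delta_rot": [0,0,0],"hand": 0},{"delta_pos": [0,0,3],"delta_rot": [0,0,0],"hand": 0},{"delta_pos": [0,0,4],"delta_rot": [0,0,0],"hand": 0},{"delta_pos": [0,0,4],"delta_rot": [0,0,0],"hand": 0},{"delta_pos": [-1,4,2],"delta_rot": [0,0,0],"hand": 0},{"delta_pos": [-1,4,0],"delta_rot": [0,0,0],"hand": 0}]}}

```text
t: 41.45
eef_pos: [0.5646, 0.131, 0.23]
ee_rot: [3.14, 0.008, -2.925]
force: [1.1, 1.0, -0.4]
width: 0.0006
```

Call:
{"method": "move_arm", "body": {"rows": [{"delta_pos": [-1,4,0],"delta_rot": [0,0,0],"hand": 0},{"delta_pos": [-1,4,0],"delta_rot": [0,0,0],"hand": 0},{"delta_pos": [-1,4,0],"delta_rot": [0,0,0],"hand": 0},{"delta_pos": [-1,4,0],"delta_rot": [0,0,0],"hand": 0},{"delta_pos": [-1,4,0],"delta_rot": [0,0,0],"hand": 0},{"delta_pos": [0,4,0],"delta_rot": [0,0,0],"hand": 0},{"delta_pos": [0,0,0],"delta_rot": [0,0,0],"hand": 0},{"delta_pos": [0,0,0],"delta_rot": [0,0,0],"hand": 0},{"delta_pos": [0,0,0],"delta_rot": [0,0,0],"hand": 0},{"delta_pos": [0,0,0],"delta_rot": [0,0,0],"hand": 0}]}}

```text
t: 42.45
eef_pos: [0.5126, 0.3691, 0.2257]
ee_rot: [3.141, 0.0, -2.924]
force: [0.0, 0.7, -0.2]
width: 0.0004
```

Run:
```python
from h import *
s=get_state();print(s["t"],s["eef_pos"],s["ee_rot"],s["force"])
im=grab_frame("scene");cv2.imwrite("pics/q_s.png",im)
cv2.imwrite("pics/q_c.png",cv2.resize(im[140:230,260:370],None,fx=7,fy=6.5,interpolation=cv2.INTER_CUBIC))
tp=grab_frame("top");cv2.imwrite("pics/q_t.png",tp)
for n,f in(("scene",im),("top",tp)):
    v=cv2.cvtColor(f,cv2.COLOR_BGR2HSV)
    for i,st,c,m in comps((v[...,0]<16)&(v[...,1]>150)&(v[...,2]>130),15): print(n,st,c.round(1),onz(n,c,.115).round(3))
v=cv2.cvtColor(tp,cv2.COLOR_BGR2HSV)
```

```text
42.45 [0.51262851 0.36909664 0.22567937] [ 3.14135537e+00  4.27120650e-04 -2.92387420e+00] [ 0.01643102  0.67442689 -0.24674792]
scene [155  25  21   7  31] [164.1  28.9] [[-0.818 -1.79   0.115]]
scene [147  31  37  23 329] [165.5  42.1] [[-0.571 -1.571  0.115]]
scene [ 75  33  40  17 329] [93.3 41.5] [[-0.406 -1.995  0.115]]
scene [280 186   7   8  48] [283.  189.9] [[ 0.627 -0.099  0.115]]
scene [323 202   8   8  49] [326.7 205.7] [[0.652 0.065 0.115]]
scene [366 209  41  30 601] [385.8 222.9] [[0.662 0.258 0.115]]
scene [417 231  17  13 165] [425.4 237.5] [[0.682 0.382 0.115]]
top [240 184   8   8  32] [244.2 186.9] [[0.669 0.357 0.115]]
top [233 188  14  10  55] [238.2 194.3] [[0.643 0.377 0.115]]
top [324 189   8   8  37] [327.5 192.7] [[0.653 0.065 0.115]]
top [369 196   8   7  36] [372.7 199.1] [[ 0.634 -0.092  0.115]]
top [271 211  26  40 188] [280.4 237. ] [[0.496 0.225 0.115]]
top [538 393  16   7  56] [545.5 396.1] [[-0.039 -0.693  0.115]]
```

View pics/q_t.png

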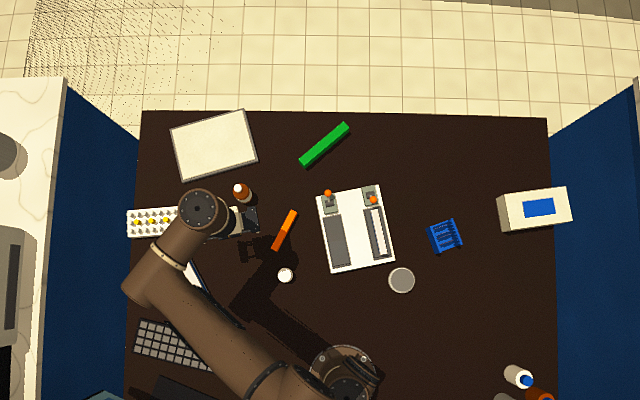

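View pics/q_c.png

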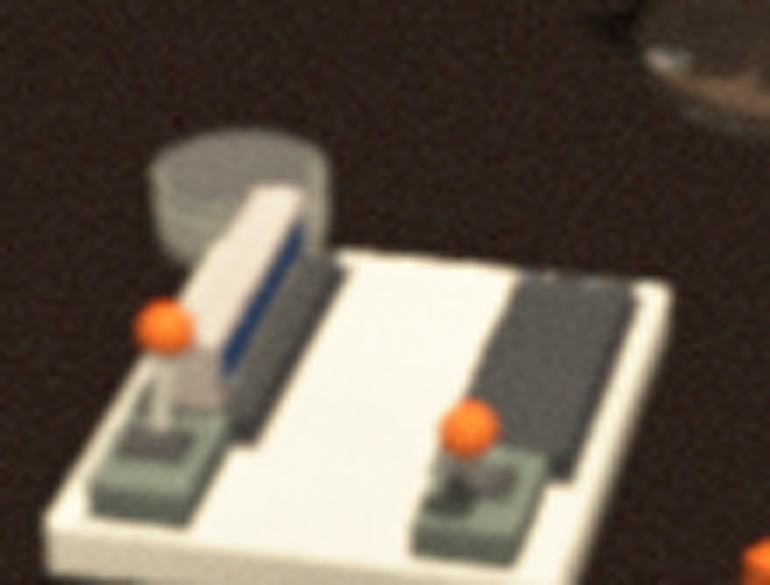

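Run:
```python
from h import *
tp=cv2.imread("pics/q_t.png");v=cv2.cvtColor(tp,cv2.COLOR_BGR2HSV)
w=(v[...,2]>150)&(v[...,1]<60); w[:, :362]=0; w[:,392:]=0; w[:205]=0
for i,s,c,m in comps(w,80):
    ct=max(cv2.findContours(m,cv2.RETR_EXTERNAL,cv2.CHAIN_APPROX_NONE)[0],key=cv2.contourArea).reshape(-1,2)
    r=quad(onz("top",ct,.092));print(s,np.round(r[0]),np.round(r[1]),r[2])
a=cv2.imread("pics/a_top.png")
for nm,(y0,y1,x0,x1) in dict(jar=(262,290,272,298),dishes=(264,298,384,420),cas=(214,258,424,466),bottle=(178,206,228,256)).items():
    m=cv2.matchTemplate(tp[y0-6:y1+6,x0-6:x1+6],a[y0:y1,x0:x1],cv2.TM_CCOEFF_NORMED);print(nm,cv2.minMaxLoc(m)[1::2])
print(get_state()["t"])
```

```text
[362 205  30  62 454] [ 509. -108.] [214. 101.] 0.3745478689670563
[370 209  18  46 320] [ 524. -115.] [160.  26.] 12.55174732208252
jar (0.9795875549316406, (6, 6))
dishes (0.9989742636680603, (6, 6))
cas (0.9973775744438171, (6, 6))
bottle (0.9958499073982239, (6, 6))
42.55
```

The bar's centre is at (524, −115) mm and its angle is 12.55°, matching the right deck. None of the bystanders has shifted in the top view. I'm handing the job in.

```bash
python3 -c "
from station import *
print(job_done())"
```

```text
the job is handed in; nothing more can be done
None
```

I handed the job in at about 42.6 s. The left deck is the bowed one. The straightedge now lies flat along the right deck, and the left lever is pushed over, away from the robot.

**Test on the left deck:** I set the straightedge down there, let go, and pressed the far end (about 14 N) and then the near end (about 20 N). The far end sank under the press and came back up afterwards, with the gap beneath it closing and reopening in the scene camera. That rocking is my only evidence for the left deck. I did not press-test the right deck, but the straightedge sits flush on it with no gap.

**Last checks:**
- **Straightedge:** its centre measured (0.524, −0.115) m at 12.6°, within about 1 mm of the right deck's middle and in line with the module. It touched down at the height a flat deck predicts.
- **Levers:** the left ball moved about 56 mm, which I estimate at roughly 1.0 rad. The right lever did not move in the pictures.
- **Bystanders:** the bottle, cassette, jar and dishes are unshifted in the top view. The gripper was clear of everything.

**Disagreement:** the fingertips touched the bar with the reported tool point about 28 mm lower than the stated geometry implies. Both cameras agreed with this, so I worked from contact instead. If the height condition for the two presses (steps 2 and 3) is judged from the reported tool point, the presses were too low to count. If it is judged from the actual finger pads, they were about 12 mm clear of the limit.

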